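# Set the stop rail and line up the ink cartridges

### The job

On this printer repair bench, slide the stop rail along its slots until its pointer is on the red mark, and only then turn both orange clamp knobs clockwise to their stops. Then line up every ink cartridge on the board in a neat row: upright, square, its short end flush against the robot side of the rail and centred on the lane stripe of its own colour. Leave the screwdriver, the motor and the tub alone.

Things in the scene. Friction and masses are not known exactly. Their poses are not given: they have to be found in the camera images.
- board: white setting board fixed to the bench, 320 (x) x 520 (y) x 8 mm; origin at the centre of its underside (bench height); its top is 8 mm up. Its x axis points away from the robot across the rail, y along the rail.
- mark: flat red stripe on the board top near the left (+y) end of the rail, 6 mm wide in x, 30 mm long in y; origin at its centre on the board top; axes parallel to the board's.
- rail (a joint): position of the aluminium stop rail on its slotted end plates: 0 at the far end of the slots, growing to 0.07 m as the rail is slid towards the robot (along the board's -x). Only friction holds it, about 5 N is needed to slide it, also after the knobs are tight; it stays where it is left.
- rail_face (a point): middle of the rail's flat face towards the robot, 8 mm above the board top; axes parallel to the board's. The rail is a bar 300 mm long in y, 14 mm thick (reaching from this face in +x), 16 mm high above the board. At each end is a 5 mm thick slotted plate, 110 mm long in x.
- rail_grip (a point): centre of the graspable part of the grey upright tab on top of the rail, by which to slide it; moves with the rail; the tab is 16 mm thick in x, 22 mm wide in y, from 14 to 48 mm above the board top (its top 12 mm above this point). It stands 30 mm to +y of the rail's middle.
- rail_pointer (a point): tip of the rail's small black pointer at its left (+y) end, beside the red mark; axes parallel to the board's. The rail is set when the pointer is level (in the board's x) with the stripe.
- knob_left (a joint): angle of the left (+y) orange clamp knob: near 0 loose (its bar lies along the board's x), grows clockwise seen from above to a stop at 1.57 (tight; bar along y). Friction about 0.08 N m holds it where it is left.
- knob_right (a joint): angle of the right (-y) orange clamp knob, same meaning as knob_left.
- knob_left_grip (a point): grip point on the axis of the left knob: bar 40 mm long, 10 mm thick, 30 mm tall, from 11 to 41 mm above the board top, this point 28 mm above it (a round 20 mm boss is only drawn). This point turns with the knob. The knob does not move with the rail.
- knob_right_grip (a point): the same point of the right knob.
- cart_cyan_center (a point): centre of the cyan ink cartridge (white box with a cyan top), 44 (its x) x 30 (its y) x 36 mm tall, 55 to 115 g with a heavy foot, standing upright with this point 18 mm above its underside; axes along its edges. May be absent (None).
- lane_cyan: flat cyan lane stripe painted on the board, running in x under and in front of the rail, 10 mm wide in y, 130 mm long; origin at its centre on the board top; axes parallel to the board's. The lanes are 60 mm apart, in varying colour order. Always there.
- cart_magenta_center (a point): centre of the magenta ink cartridge (white box with a magenta top), 44 (its x) x 30 (its y) x 36 mm tall, 55 to 115 g with a heavy foot, standing upright with this point 18 mm above its underside; axes along its edges. May be absent (None).
- lane_magenta: flat magenta lane stripe painted on the board, running in x under and in front of the rail, 10 mm wide in y, 130 mm long; origin at its centre on the board top; axes parallel to the board's. The lanes are 60 mm apart, in varying colour order. Always there.
- cart_yellow_center (a point): centre of the yellow ink cartridge (white box with a yellow top), 44 (its x) x 30 (its y) x 36 mm tall, 55 to 115 g with a heavy foot, standing upright with this point 18 mm above its underside; axes along its edges. May be absent (None).
- lane_yellow: flat yellow lane stripe painted on the board, running in x under and in front of the rail, 10 mm wide in y, 130 mm long; origin at its centre on the board top; axes parallel to the board's. The lanes are 60 mm apart, in varying colour order. Always there.
- cart_black_center (a point): centre of the black ink cartridge (white box with a black top), 44 (its x) x 30 (its y) x 36 mm tall, 55 to 115 g with a heavy foot, standing upright with this point 18 mm above its underside; axes along its edges. May be absent (None).
- lane_black: flat black lane stripe painted on the board, running in x under and in front of the rail, 10 mm wide in y, 130 mm long; origin at its centre on the board top; axes parallel to the board's. The lanes are 60 mm apart, in varying colour order. Always there.
- cart_green_center (a point): centre of the green ink cartridge (white box with a green top), 44 (its x) x 30 (its y) x 36 mm tall, 55 to 115 g with a heavy foot, standing upright with this point 18 mm above its underside; axes along its edges. May be absent (None).
- lane_green: flat green lane stripe painted on the board, running in x under and in front of the rail, 10 mm wide in y, 130 mm long; origin at its centre on the board top; axes parallel to the board's. The lanes are 60 mm apart, in varying colour order. Always there.
- screwdriver: blue-handled screwdriver, 170 mm long, lying at the right; not to be disturbed.
- motor: small round steel motor, 37 mm wide, standing shaft up at the left; not to be disturbed; origin at its underside.
- tub: clear plastic tub, 90 mm wide, 40 mm tall, at the left; not to be disturbed; origin at its underside.
There are look-alikes about, which are no part of the job. What is shaped like the part that bears cart_green_center but blue is not meant. Leave any blue look-alike of the part that bears cart_black_center alone.

How it is judged:
By the outcome, as a careful person would: the job done as asked, in the order asked, and still so for the second after the job is handed in, with the robot touching nothing.
Of cart_cyan, cart_magenta, cart_yellow, cart_black, cart_green only 4 to 5 are there at a start; the rules pass over those that are not, and their reading is None.
At some moment in a run one of cart_cyan, cart_magenta, cart_yellow, cart_black, cart_green may be knocked a few centimetres aside while the robot is not near it.
Once in a run the grip may slacken for a moment while it holds something.
It also fails if it takes over 200 s, if anything falls off the work surface, if the arm or the gripper's body presses on something with over 40 N, if the wrist force passes 120 N, or if a joint passes its speed limit or range.

### The arm

A 6-joint arm with a two-finger parallel gripper is mounted at the origin on the work surface. World frame = base frame: x ahead of the robot, y to its left, z up, the work surface at z = 0. Lengths are in mm, angles in rad, forces in N, time in s.
With the tool pointing down it reaches from about 350 to 775 mm from the base axis. Payload 7.3 kg.
Tool frame: the origin (TCP) lies between the finger pads; the fingertips stand 22 mm ahead of it and the grasp point (between the pads) lies 3 mm ahead of it; z points along the fingers, x is the direction in which the jaws open and shut, and the axes are right-handed (so a half turn about z gives the same grasp; the last joint's range is limited). The gripper opens to 92 mm and grips with 3 to 60 N. Pads are 19 mm wide; open, the fingers measure 130 mm over their backs; the gripper's body (75 mm by 190 mm) begins 47 mm behind the grasp point.
Start: joints at [0.988, 0.342, 1.524, -0, 1.275, -0.146], TCP at [222.085, 475.732, 248.741] pointing down, gripper open.
Joint ranges: [-2.53, 2.53], [-0.77, 2.02], [0.04, 2.7], [-1, 4.14], [0.28, 2.66], [-3.11, 3.11]. Speed limits (rad/s): [2.57, 2.57, 3.14, 3.14, 3.14, 3.14].

### API

Orientations are given as [roll, pitch, yaw] about the fixed x, y, z axes, in that order (R = Rz(yaw) Ry(pitch) Rx(roll)).
In Python, from plant import * gives the robot as it stands. The module is installed in compiled form; this text tells all that it offers.
- The arm moves only by the shell command python3 -m handwheel 'ROWS' [OPENING]. ROWS is a JSON object of lists of equal length, an entry for each row: "translation": the shift along the world's x, y, z in units of 15 cm (1.0 is 15 cm), a list of three; "twist": the turn about the world's z in units of 90 degrees (1.0 is 90 degrees). In form: {"translation": [[tx, ty, tz], ...], "twist": [twist, ...]}. A call has exactly 8 rows; each row shifts and turns the pose as measured when the row begins; what a row does not reach is not made up. A row lasts 1/8 s, in which the tool goes at most 62.5 mm and 10.7 degrees, less where a joint would pass 70% of its speed; a pose out of reach is approached as far as the arm can. A call with a number of a shift or a turn outside -1 to 1 is refused whole. A call with a gripper value outside its range is refused whole. OPENING is the closure in counts, from 0 (fully open) to 255 (shut), set as the call begins (- or left out, the last holds). The fingers move at their own pace and stop on an object; the grip force is fixed at half the most. Time passes only in rows, so rows that do not move let the fingers close, or fill a call up. It gives the time, the measured TCP pose, the force and the opening at its end, in the units of the state.
- get_obs(): the state, without advancing time (a new reading comes with each control period).
- capture(name): name is "scene" or "top" or "wrist"; returns a dict with "img" (400x640x3 uint8, red, green, blue), "vertical_fov" (degrees; the focal length in pixels is half the picture's height over the tangent of half this angle, whatever the lens; pixels are square), "cx", "cy" (the principal point, pixels), "world_from_camera" (4x4, takes a point from camera to world coordinates). Camera axes: x right, y up, looking along -z (the intrinsics and any distortion apply to the point x, -y, -z); pixel columns grow to the right and rows downward; lengths in mm; the calibration is good to about 2 mm. A picture is of the moment at which its call begins. There is no depth.
- close_job(): hands the job in, once; it reports no verdict.
Trained networks look in the newest picture that a camera, given by its name, has taken for a name from the list of things; names that differ only in an ending like _2 or _b are one class to them, and where a whole thing is asked for, a point or a joint stands for the part that bears it (a point fixed in the world has none). Each returns a list of dicts, best first, with "score" (0 to 1); they miss things now and then, are a little off and sometimes report something else, mostly with a low value. They report only what shows in the picture. A call takes as long as a camera call. They do not tell look-alikes from the thing itself.
- search_frame(camera, label): "position" ([x, y, z] in mm, in the coordinates of the camera as it stood for that picture, good to about 4 mm: the middle of the surface that is visible of it).
- spot_point(camera, label): "position" ([x, y, z] in mm, in the coordinates of the camera as it stood for that picture, good to about 4 mm: a listed point, or the origin of a listed thing).
The state is a dict: "time": time; "joint_positions": joint angles; "dq": joint speeds; "tau": joint torques, N m; "tool_pos": TCP position; "tcp_rot": TCP orientation; "contact_force": force on the tool from outside, world axes, zero at the start; "moment": the same for the moment, N m; "grip_width": finger opening in mm.
Only numpy, scipy, OpenCV 4.12 (cv2) and the standard library are available. Lean on these libraries where they do the work, as an engineer would, in place of code of your own. Each camera call takes 0.05 s, during which the arm holds its last target.

## Working session

There is one attempt and no reset: what is moved stays moved. The work goes in short steps, Python scripts to look and compute and a shell command to move; the robot and the scene stay as the last step left them, time stands still between calls to the robot, and variables do not carry over. Pictures are saved under pics/ and viewed, and the job is handed in when it is done.

```bash
mkdir -p pics; cat > h.py <<'E'
from plant import *
import numpy as np, cv2
def cap(name,fn=None):
    c=capture(name)
    if fn: cv2.imwrite('pics/'+fn,cv2.cvtColor(c['img'],cv2.COLOR_RGB2BGR))
    return c
def w(c,p):
    return (c['world_from_camera']@np.r_[p,1])[:3]
def ray(c,u,v,z):
    f=200/np.tan(np.radians(c['vertical_fov'])/2)
    d=np.array([(u-c['cx'])/f,-(v-c['cy'])/f,-1])
    M=c['world_from_camera'];o=M[:3,3];d=M[:3,:3]@d
    return o+d*(z-o[2])/d[2]
def proj(c,p):
    f=200/np.tan(np.radians(c['vertical_fov'])/2)
    q=np.linalg.inv(c['world_from_camera'])@np.r_[p,1]
    return c['cx']+f*q[0]/-q[2], c['cy']-f*q[1]/-q[2]
E
python3 - <<'E'
from h import *
for n in ['scene','top','wrist']:
    c=cap(n,n+'0.png'); print(n,[k for k in c],c['vertical_fov'],c['cx'],c['cy'],c['world_from_camera'].round(3).tolist())
print(get_obs())
names=['board','mark','rail_face','rail_grip','rail_pointer','knob_left_grip','knob_right_grip','motor','tub','screwdriver']+[f'cart_{k}_center' for k in 'cyan magenta yellow black green'.split()]+[f'lane_{k}' for k in 'cyan magenta yellow black green'.split()]
for cam in ['top','scene']:
    c=capture(cam)
    for n in names:
        print(cam,n,[(round(r['score'],2),w(c,r['position']).round(1).tolist()) for r in spot_point(cam,n)[:3]])
E
```

```text
scene ['img', 'vertical_fov', 'cx', 'cy', 'world_from_camera'] 50.51992240584243 315.15604495477197 201.86268095001398 [[0.834, -0.433, 0.343, 857.25], [0.552, 0.633, -0.542, -530.572], [0.018, 0.641, 0.767, 852.823], [0.0, 0.0, 0.0, 1.0]]
top ['img', 'vertical_fov', 'cx', 'cy', 'world_from_camera'] 52.58124646836245 323.08209049116954 201.7153137849417 [[-0.019, 0.993, -0.114, 364.638], [-1.0, -0.021, -0.014, -13.151], [-0.017, 0.114, 0.993, 1262.283], [0.0, 0.0, 0.0, 1.0]]
wrist ['img', 'vertical_fov', 'cx', 'cy', 'world_from_camera'] 70.54143637744974 315.75362679340515 201.65261140391124 [[0.422, -0.872, -0.249, 154.918], [0.907, 0.406, 0.116, 506.085], [-0.0, -0.274, 0.962, 383.405], [0.0, 0.0, 0.0, 1.0]]
{'time': 0.15, 'joint_positions': array([ 9.88006393e-01,  3.42537859e-01,  1.52479963e+00,  1.54414691e-05,
        1.27542893e+00, -1.45988942e-01]), 'dq': array([ 0.00016099, -0.00178891, -0.00342196, -0.00058942, -0.00034402,
       -0.00046252]), 'tau': array([ 1.43222114e-03, -4.31469655e+01, -2.44354767e+01,  7.17258034e-02,
        5.37403242e-02, -5.06533900e-05]), 'to
[... 1949 characters left out ...]
 [(0.27, [550.9, -12.8, -0.7])]
scene cart_magenta_center [(0.84, [458.0, -201.9, 27.4])]
scene cart_yellow_center [(0.74, [437.5, 145.6, 28.9]), (0.22, [631.6, 429.3, 4.6])]
scene cart_black_center [(0.66, [322.5, 166.2, 16.7]), (0.63, [497.9, 78.6, 27.2])]
scene cart_green_center [(0.82, [440.6, -14.6, 26.1]), (0.53, [339.7, -67.4, 20.0])]
scene lane_cyan [(0.66, [588.5, 109.8, 11.1]), (0.44, [600.1, -129.6, 10.0]), (0.35, [476.8, -430.2, -3.4])]
scene lane_magenta [(0.74, [596.4, -71.6, 8.1]), (0.28, [594.4, -10.4, 6.1])]
scene lane_yellow [(0.59, [599.7, -130.3, 6.6])]
scene lane_black [(0.46, [594.8, -8.8, 6.9])]
scene lane_green [(0.69, [592.1, 50.0, 8.4]), (0.45, [654.2, 217.9, 8.6])]
```

View pics/top0.png

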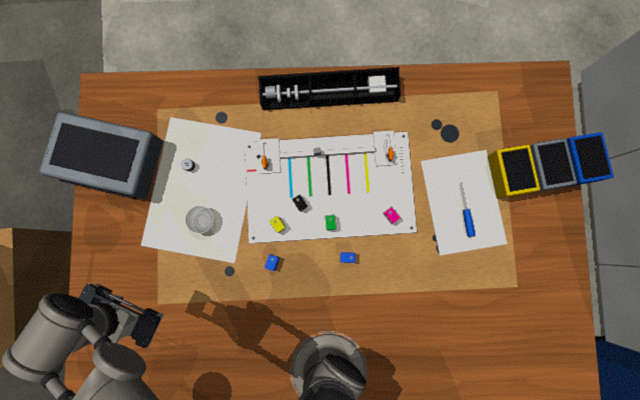

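View pics/scene0.png

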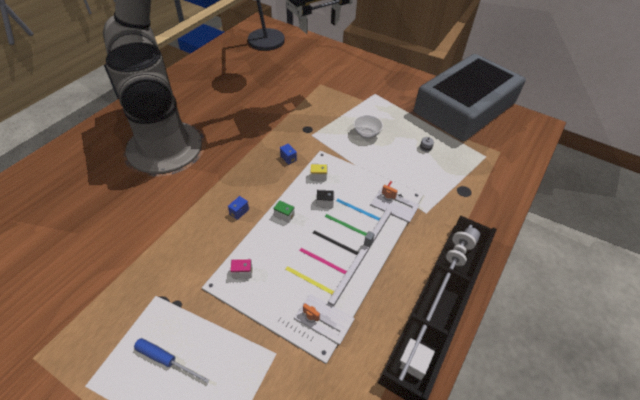

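View pics/wrist0.png

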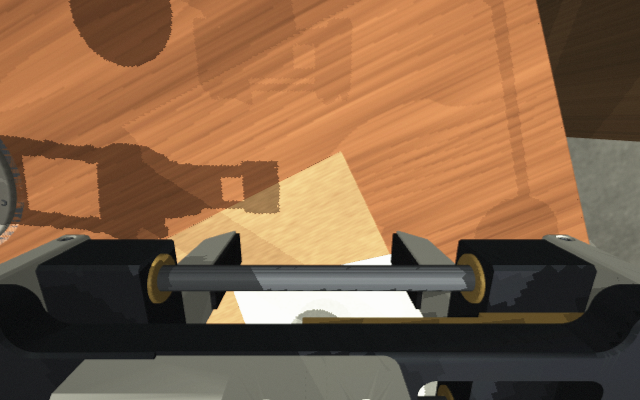

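The board, four cartridges (yellow, black, green, magenta; no cyan) and two blue look-alikes off the board are visible. I'm moving the wrist camera over the left end of the rail.

```bash
python3 -m handwheel '{"translation":[[0.174,-0.156,-0.02],[0.174,-0.156,-0.02],[0.174,-0.156,-0.02],[0.174,-0.156,-0.02],[0.174,-0.156,-0.02],[0.174,-0.156,-0.02],[0.174,-0.156,-0.02],[0.174,-0.156,-0.02]],"twist":[-0.043,-0.043,-0.043,-0.043,-0.043,-0.043,-0.043,-0.043]}' 0
python3 -m handwheel '{"translation":[[0.2,-0.18,-0.02],[0.2,-0.18,-0.02],[0.2,-0.18,-0.02],[0.2,-0.18,-0.02],[0.2,-0.18,-0.02],[0.2,-0.18,-0.02],[0.174,-0.156,-0.02],[0.1,-0.1,-0.02]],"twist":[-0.05,-0.05,-0.05,-0.05,-0.05,-0.05,-0.043,-0.043]}' 0
```

```text
time: 3.25
tool_pos: [435.3, 284.2, 224.7]
tcp_rot: [-3.141, -0.003, 0.581]
contact_force: [-0.1, 0.0, -0.3]
grip_width: 91.7
time: 4.25
tool_pos: [664.1, 75.4, 199.4]
tcp_rot: [-3.141, -0.004, -0.047]
contact_force: [-0.3, 1.3, 0.3]
grip_width: 91.6
```

```bash
python3 - <<'E'
from h import *
c=cap('wrist','w1.png'); print(c['world_from_camera'].round(3).tolist())
for n in ['mark','rail_face','rail_grip','rail_pointer','knob_left_grip','lane_cyan','lane_green','lane_black']:
    print(n,[(round(r['score'],2),w(c,r['position']).round(1).tolist()) for r in spot_point('wrist',n)[:2]])
E
```

```text
[[0.999, 0.045, 0.009, 667.152], [-0.046, 0.961, 0.273, 148.52], [0.004, -0.273, 0.962, 334.734], [0.0, 0.0, 0.0, 1.0]]
mark [(0.75, [614.9, 229.8, 7.6])]
rail_face [(0.97, [657.1, -11.0, 15.8])]
rail_grip [(0.92, [663.3, 23.2, 43.6])]
rail_pointer [(0.64, [659.7, 213.5, 7.6])]
knob_left_grip [(0.77, [633.0, 190.8, 34.5])]
lane_cyan [(0.94, [589.9, 107.5, 4.4])]
lane_green [(0.97, [592.5, 49.0, 6.1])]
lane_black [(0.78, [597.6, -10.4, 8.6]), (0.23, [503.9, 74.3, 28.7])]
```

View pics/w1.png

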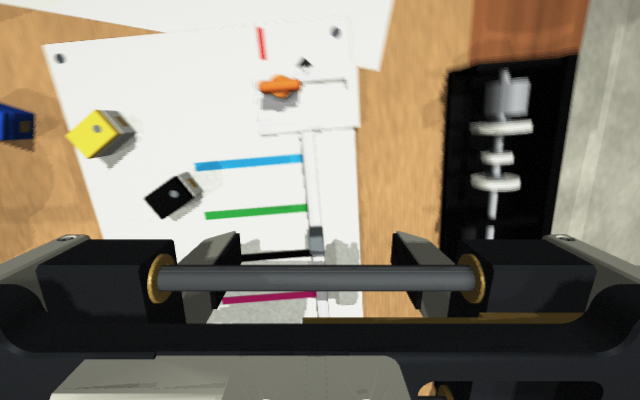

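```bash
python3 - <<'E'
import cv2
i=cv2.imread('pics/w1.png'); cv2.imwrite('pics/w1c.png',cv2.resize(i[10:140,220:380],None,fx=5,fy=4.6,interpolation=cv2.INTER_CUBIC)[:600])
E
```

```text
(no output)
```

View pics/w1c.png

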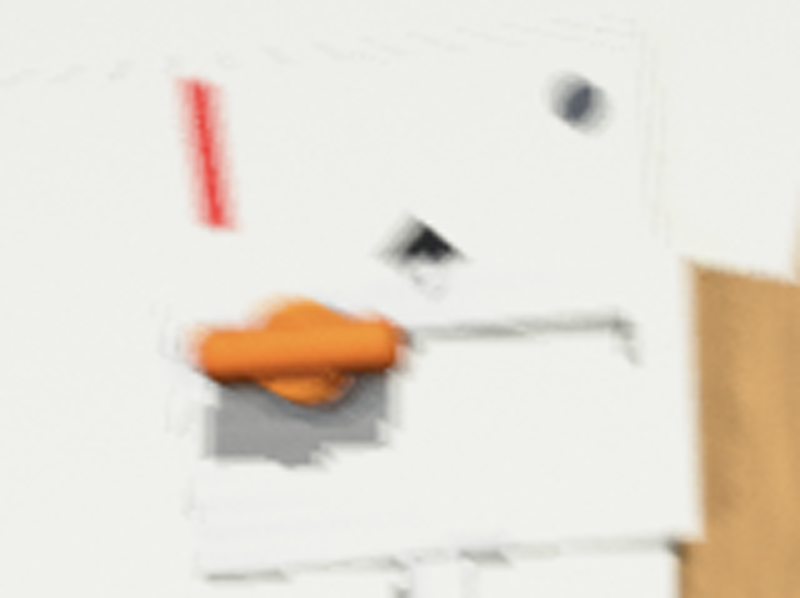

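```bash
cat >> h.py <<'E'
def hsvmask(c,lo,hi):
    h=cv2.cvtColor(c['img'],cv2.COLOR_RGB2HSV); return cv2.inRange(h,np.array(lo),np.array(hi))
E
python3 - <<'E'
from h import *
c=cap('wrist')
m=hsvmask(c,(0,80,80),(4,255,255))|hsvmask(c,(172,80,80),(180,255,255)); m[100:]=0
n,l,s,ce=cv2.connectedComponentsWithStats(m)
for i in range(1,n):
    if s[i,4]>20:
        print(s[i],ce[i],ray(c,*ce[i],8))
        ys,xs=np.where(l==i); P=np.array([ray(c,x,y,8)[:2] for x,y in zip(xs,ys)]); vx=cv2.fitLine(P.astype(np.float32),cv2.DIST_L2,0,.01,.01).ravel(); print(vx, np.arctan(vx[0]/vx[1]))
for z in (8,12,16): print(z,ray(c,304,57.5,z),ray(c,260,18.5+9,z))
# lane lines
for nm,lo,hi in [('cyan',(95,120,100),(105,255,255)),('green',(45,120,60),(75,255,255)),('black',(0,0,0),(180,255,50)),('mag',(150,100,60),(172,255,255))]:
    m=hsvmask(c,lo,hi); m[:140]=0; m[:,:190]=0; m[:,315:]=0
    n,l,s,ce=cv2.connectedComponentsWithStats(m)
    for i in range(1,n):
        if s[i,4]>150:
            ys,xs=np.where(l==i); P=np.array([ray(c,x,y,8)[:2] for x,y in zip(xs,ys)]).astype(np.float32); v=cv2.fitLine(P,cv2.DIST_L2,0,.01,.01).ravel(); print(nm,s[i],v, np.arctan(v[1]/v[0]))
E
```

```text
[257  29   9  32 189] [260.92592593  44.53439153] [612.79776304 230.08953364   8.        ]
[ 4.4260658e-02 -9.9902004e-01  6.1280060e+02  2.3002052e+02] -0.04427512
8 [656.9144914  216.05828947   8.        ] [613.32190889 245.75868353   8.        ]
12 [657.01569595 215.26338594  12.        ] [613.95507131 244.60134774  12.        ]
16 [657.1169005  214.46848242  16.        ] [614.58823373 243.44401195  16.        ]
cyan [195 155 108  17 887] [9.9892789e-01 4.6293553e-02 5.8725568e+02 1.0775614e+02] 0.046310104
green [205 205 103  15 734] [9.9893403e-01 4.6160389e-02 5.9018365e+02 4.7820774e+01] 0.0461768
black [ 190  234  125   35 1153] [ 9.9991965e-01 -1.2675011e-02  5.7532715e+02 -1.0582299e+01] -0.0126753505
black [208 290  18  20 216] [ 4.2502499e-01  9.0518165e-01  5.2422485e+02 -6.9304855e+01] 1.1318069
black [ 190  323  125   33 3908] [ 9.9914044e-01 -4.1453794e-02  5.6586127e+02 -1.3749292e+02] -0.041465674
mag [222 291  93  14 634] [ 9.9889040e-01  4.7095500e-02  5.9461884e+02 -7.1705734e+01] 0.047112927
```

```bash
python3 -m handwheel '{"translation":[[0,-0.13,0],[0,-0.13,0],[0,-0.107,-0.1],[0,0,-0.2],[0,0,-0.2],[0,0,-0.2],[0,0,-0.15],[0,0,-0.08]],"twist":[0.03,0.03,0,0,0,0,0,0]}' 100
python3 - <<'E'
from h import *
c=cap('wrist','w2.png')
for n in ['rail_grip','rail_pointer']:
    print(n,[(round(r['score'],2),w(c,r['position']).round(1).tolist()) for r in spot_point('wrist',n)[:2]])
E
```

```text
time: 5.75
tool_pos: [660.0, 22.6, 54.3]
tcp_rot: [-3.14, -0.004, 0.053]
contact_force: [-0.8, 0.8, 0.4]
grip_width: 55.4
rail_grip []
rail_pointer []
```

View pics/w2.png

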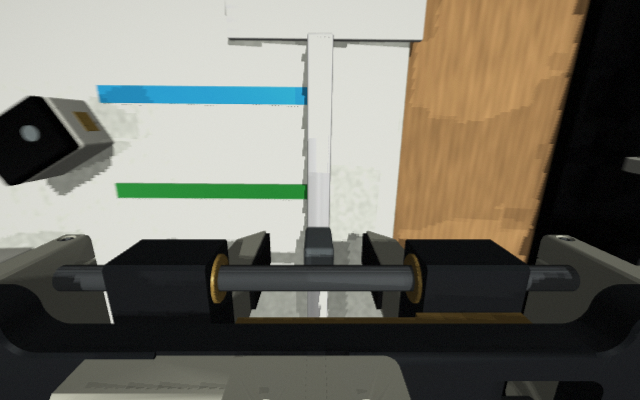

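```bash
python3 - <<'E'
from h import *
c=cap('wrist')
cv2.imwrite('pics/w2c.png',cv2.cvtColor(cv2.resize(c['img'][190:330,220:420],None,fx=4,fy=4,interpolation=cv2.INTER_CUBIC),cv2.COLOR_RGB2BGR))
for v in (228,243,265): print(v,ray(c,318,v,24),ray(c,318,v,56))
E
```

```text
228 [662.10079028  30.95155495  24.        ] [660.95442535  43.29009323  56.        ]
243 [662.68328514  20.69249783  24.        ] [661.42551208  34.9931862   56.        ]
265 [663.57145736   5.04976822  24.        ] [662.14381224  22.34228935  56.        ]
```

View pics/w2c.png

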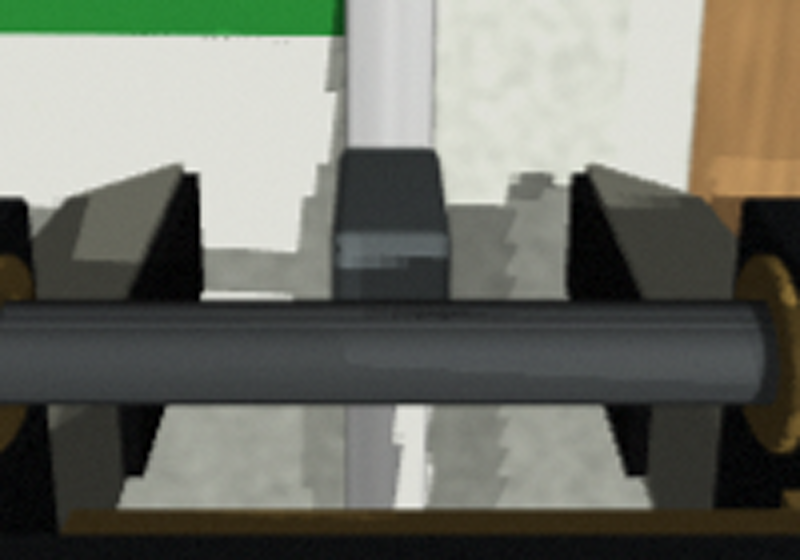

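```bash
python3 -m handwheel '{"translation":[[0,-0.013,-0.02],[0,0,-0.01],[0,0,0],[0,0,0],[0,0,0],[0,0,0],[0,0,0],[0,0,0]],"twist":[-0.004,0,0,0,0,0,0,0]}' 255
python3 - <<'E'
from h import *
print(get_obs()['moment'])
E
python3 -m handwheel '{"translation":[[-0.04,-0.0018,0],[-0.04,-0.0018,0],[-0.04,-0.0018,0],[-0.04,-0.0018,0],[-0.04,-0.0018,0],[-0.04,-0.0018,0],[-0.02,-0.0009,0],[0,0,0]],"twist":[0,0,0,0,0,0,0,0]}'
```

```text
time: 6.95
tool_pos: [662.4, 20.2, 55.3]
tcp_rot: [3.142, -0.011, 0.047]
contact_force: [-0.5, -0.0, 0.6]
grip_width: 16.0
[-1.32414766e-01  5.82241436e-01  4.01655136e-04]
time: 7.95
tool_pos: [631.1, 18.8, 55.2]
tcp_rot: [3.141, -0.034, 0.046]
contact_force: [0.7, -0.2, 1.5]
grip_width: 16.1
```

```bash
python3 -m handwheel '{"translation":[[-0.04,-0.0018,0],[-0.03,-0.0014,0],[-0.02,-0.001,0],[-0.01,0,0],[0,0,0],[0,0,0],[0,0,0],[0,0,0]],"twist":[0,0,0,0,0,0,0,0]}'
```

```text
time: 8.95
tool_pos: [619.0, 18.3, 55.3]
tcp_rot: [3.141, -0.043, 0.046]
contact_force: [2.6, -0.6, -0.7]
grip_width: 16.5
```

```bash
python3 -m handwheel '{"translation":[[0,0,0],[0,0,0],[0,0,0.1],[0,0,0.2],[0,0,0.3],[0,0.15,0.15],[0,0.25,0],[0,0.2,0]],"twist":[0,0,0,0,0,0,0,0]}' 140
python3 - <<'E'
from h import *
print(get_obs()['tool_pos'],get_obs()['tcp_rot'])
c=cap('wrist','w3.png')
for n in ['mark','rail_face','rail_pointer','knob_left_grip','rail_grip']:
    print(n,[(round(r['score'],2),w(c,r['position']).round(1).tolist()) for r in spot_point('wrist',n)[:2]])
cv2.imwrite('pics/w3c.png',cv2.cvtColor(cv2.resize(c['img'][40:190,200:400],None,fx=4,fy=4,interpolation=cv2.INTER_CUBIC),cv2.COLOR_RGB2BGR))
E
```

```text
time: 9.95
tool_pos: [619.5, 108.3, 178.5]
tcp_rot: [3.14, -0.05, 0.042]
contact_force: [0.2, 1.1, -0.7]
grip_width: 41.6
[619.46674228 108.2657262  178.50103077] [ 3.1404774 -0.049859   0.0415649]
mark [(0.55, [614.1, 229.5, 6.3])]
rail_face [(0.64, [615.1, -10.1, 15.6])]
rail_pointer [(0.74, [615.1, 213.7, 5.3]), (0.57, [440.3, 145.9, 23.8])]
knob_left_grip [(0.67, [636.8, 186.9, 32.2])]
rail_grip [(0.8, [617.4, 18.9, 42.2]), (0.44, [594.2, 50.9, 5.4])]
```

View pics/w3.png

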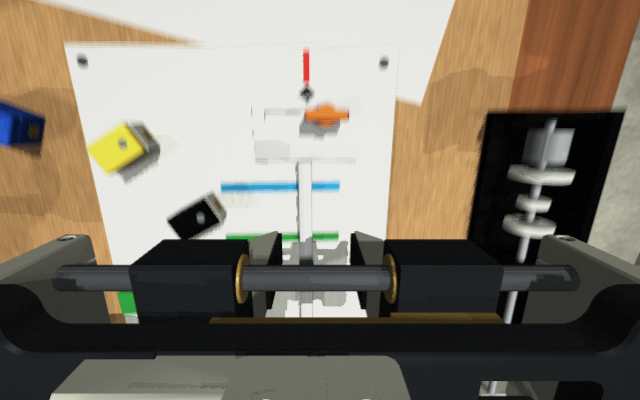

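View pics/w3c.png

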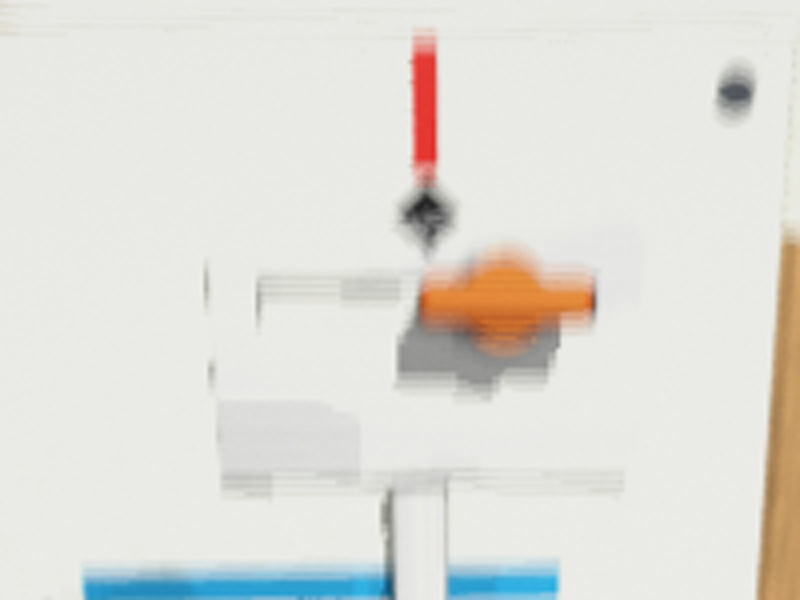

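```bash
python3 - <<'E'
from h import *
c=cap('wrist')
m=hsvmask(c,(0,80,80),(4,255,255))|hsvmask(c,(172,80,80),(180,255,255)); m[100:]=0
n,l,s,ce=cv2.connectedComponentsWithStats(m)
ex=np.array([.99893,.0463])
for i in range(1,n):
    if s[i,4]>40: print(s[i],ce[i],ray(c,*ce[i],8), ray(c,*ce[i],8)[:2]@ex)
m=hsvmask(c,(0,0,0),(180,255,90)); m[:82]=0;m[105:]=0; m[:,:290]=0;m[:,325:]=0
n,l,s,ce=cv2.connectedComponentsWithStats(m)
for i in range(1,n): print(s[i],ce[i],ray(c,*ce[i],10), ray(c,*ce[i],10)[:2]@ex)
for y in range(84,106): print(y,c['img'][y,298:318].sum(1)//3)
E
```

```text
[303  51   7  33 211] [306.28436019  66.38862559] [612.85898553 230.93822431   8.        ] 622.895666196995
[300  87  15   8  67] [306.91044776  91.64179104] [614.22454362 207.5671626   10.        ] 623.1776829852133
[304  97   1   1   1] [304.  97.] [611.47798866 202.40301123  10.        ] 620.1949666299872
[310  99   1   1   1] [310.  99.] [617.56102947 200.78791293  10.        ] 626.196719541111
84 [233 232 233 232 233 231 198 180 180 179 194 199 228 232 233 233 233 233
 233 233]
85 [233 233 232 232 232 232 230 228 229 229 230 231 232 233 232 232 232 234
 233 233]
86 [233 233 233 233 233 233 233 232 168 153 222 233 233 233 233 233 233 233
 233 232]
87 [233 232 233 233 233 232 233 186  89  57 144 222 233 233 233 232 233 232
 233 233]
88 [232 233 233 232 232 232 169  83  43  36  56 142 223 232 233 233 232 233
 233 233]
89 [233 233 233 232 232 187  88  40  37  37  37  57 145 223 233 232 233 233
 233 233]
90 [233 232 233 232 186  96  42  35  36  37  37  35  57 143 223 233 233 233
 232 233]
91 [233 233 233 187  96  43  37  38  35  35  38  36  38  56 144 224 233 232
 233 233]
92 [233 23
[... 499 characters left out ...]
2 233]
98 [233 233 232 225 155 107 133 178 200 195 195 200 163 154 222 232 232 233
 233 233]
99 [233 233 233 233 220 199 185 145 188 152 108 124  88 157 224 233 232 233
 233 233]
100 [232 233 233 233 233 225 205 184 164 203 195 181 168 217 232 233 233 233
 234 233]
101 [233 233 233 233 233 232 225 212 214 180 181 213 228 232 233 233 233 233
 233 233]
102 [233 233 234 232 233 233 232 231 205 213 221 230 233 233 232 233 232 232
 233 233]
103 [233 234 234 233 233 233 233 233 225 230 232 232 233 233 233 233 233 233
 234 233]
104 [234 233 234 233 233 233 233 232 230 231 230 230 230 231 231 231 231 231
 231 231]
105 [233 233 233 232 233 233 233 231 231 231 230 230 231 230 230 230 231 230
 227 207]
```

```bash
python3 - <<'E'
from h import *
c=cap('wrist')
m=hsvmask(c,(8,150,100),(22,255,255)); m[:95]=0; m[140:]=0; m[:,:290]=0; m[:,370:]=0
ys,xs=np.where(m); print(xs.min(),xs.max(),ys.min(),ys.max(),xs.mean(),ys.mean())
for z in (19,36,49): print(z,ray(c,327,ys.mean(),z),ray(c,xs.min(),ys.mean(),z),ray(c,xs.max()+1,ys.mean(),z))
c=cap('top')
m=hsvmask(c,(5,150,100),(22,255,255)); m[:130]=0; m[180:]=0
n,l,s,ce=cv2.connectedComponentsWithStats(m)
for i in range(1,n):
    if s[i,4]>20: print(s[i],ce[i],ray(c,*ce[i],40))
c=cap('scene','s1.png')
m=hsvmask(c,(5,150,100),(14,255,255)); m[:130]=0
n,l,s,ce=cv2.connectedComponentsWithStats(m)
for i in range(1,n):
    if s[i,4]>50: print(s[i],ce[i],ray(c,*ce[i],36))
E
```

```text
305 348 105 126 326.5672131147541 115.47213114754098
19 [634.77264561 185.33157152  19.        ] [612.95847328 184.40246104  19.        ] [656.74247623 186.26731181  19.        ]
36 [633.32607968 184.97950737  36.        ] [612.77907389 184.10436812  36.        ] [654.01970171 185.86089131  36.        ]
49 [632.2198822  184.71028185  49.        ] [612.64188612 183.87641472  49.        ] [651.93758002 185.55009917  49.        ]
[147 130  11   6  35] [153.82857143 131.65714286] [736.09906718 528.8998311   40.        ]
[501 130  75  19 916] [531.81441048 136.30676856] [ 693.47571274 -639.95518703   40.        ]
[387 147   7  13  55] [390.21818182 153.41818182] [ 649.8717626  -204.56915504   40.        ]
[304 305  15  12  88] [310.81818182 310.75      ] [ 647.16323093 -202.80180754   36.        ]
```

```bash
python3 -m handwheel '{"translation":[[0,0.06,0],[0,0.06,0],[0.01,0.06,0],[0.01,0.06,0],[0.01,0.06,0],[0.01,0.06,-0.1],[0.01,0.06,-0.1],[0.01,0.06,-0.1]],"twist":[0.11,0.11,0.11,0.11,0.11,0.11,0.11,0.11]}' 172

```

```text
time: 11.45
tool_pos: [629.9, 175.1, 131.1]
tcp_rot: [3.138, -0.047, 1.46]
contact_force: [-1.6, 0.1, 0.8]
grip_width: 29.9
```

```bash
python3 -m handwheel '{"translation":[[0.007,0.033,0],[0.007,0.033,0],[0,0,-0.1],[0,0,-0.12],[0,0,-0.12],[0,0,-0.1],[0,0,-0.03],[0,0,0]],"twist":[0.05,0.05,0,0,0,0,0,0]}'
python3 - <<'E'
from h import *
c=cap('wrist','w4.png')
E
```

```text
time: 12.45
tool_pos: [630.5, 181.7, 52.1]
tcp_rot: [-3.138, -0.046, 1.613]
contact_force: [-0.4, 0.3, -0.5]
grip_width: 29.9
```

View pics/w4.png

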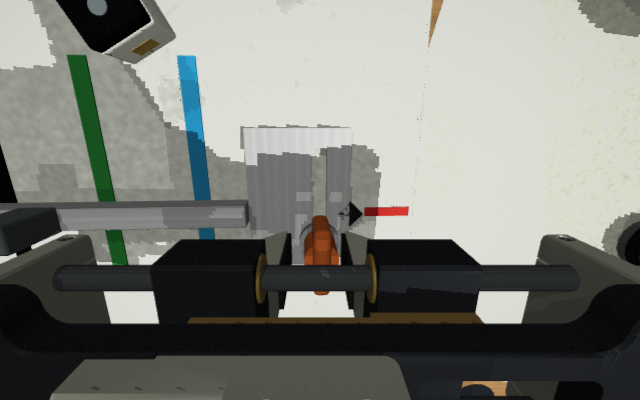

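```bash
python3 - <<'E'
from h import *
c=cap('wrist')
ex=np.array([.99893,.0463])
m=hsvmask(c,(0,120,80),(4,255,255))|hsvmask(c,(172,120,80),(180,255,255)); m[:195]=0;m[230:]=0;m[:,:355]=0
n,l,s,ce=cv2.connectedComponentsWithStats(m)
for i in range(1,n):
    if s[i,4]>40: print(s[i],ce[i],ray(c,*ce[i],8), ray(c,*ce[i],8)[:2]@ex)
for x in range(350,368): print(x,c['img'][200:228,x].sum(1)//3)
for z in (8,10,14): print(z,ray(c,362.5,213.5,z)[:2]@ex)
for v in (215,295): print(ray(c,320,v,49))
E
```

```text
[364 207  44   9 357] [385.3837535  210.65546218] [612.69815285 229.55232792   8.        ] 622.670838611903
350 [ 99  55  23  10   4   7   9   8  13   9   5   6  13   8   7   9  11  10
   9   7   9  11   7   8  10  59 102 101]
351 [129 119  68  22   8  10   9   9   5  10   8   7  10  10   8  10   6  11
  11  11   7   8  10   8  63  95 106 103]
352 [136 137 124  65  18  11  10   9   8   6   8  10   9   9   7   9   9  10
  11  12   9   8   7  59 100 107 125 127]
353 [139 139 136 120  66  20  11  10   7   9   7  10  12   7  10  10  11  10
   5   9  10   9  60  94 107 107 114 147]
354 [136 135 135 132 118  65  20   5  10   6  10   8  10   7   9   9  11  10
   9   7  13  40  94 106 108 109 108 149]
355 [133 133 133 131 131 118  67  19   9   7   7   8  10   6   7  13   5  10
  10   8  41  89 105 106 107 108 125 153]
356 [132 130 132 132 131 130 118  66  20   9   7  11   8   8  12   9   8   8
   9  41  90 106 106 104 124 127 133 153]
357 [131 131 133 133 133 133 132 119  65  18   8   9   8   9  12   9  11   7
  39  87 106 109 107 107 130 132 134 150]
358 [129 131 132 133 132 133 133 135 120
[... 593 characters left out ...]
29 126 126 123 125  93 105 126 130 130
 130 128 130 128 127 127 147 151 155 154]
364 [134 133 131 132 133 135 134  90  76  74  73  72  73  62  67  82 128 134
 133 130 131 128 128 126 147 155 153 154]
365 [133 131 131 130 133 132 132  67  46  44  42  44  44  45  47  59 126 134
 132 132 133 144 142 143 150 153 156 155]
366 [134 133 131 133 130 131 131  66  46  45  45  46  45  46  46  61 123 132
 132 134 133 147 148 151 150 154 154 154]
367 [134 133 130 132 130 130 129  67  45  45  47  46  47  44  46  60 122 130
 130 132 133 148 149 148 149 151 154 152]
8 624.4069023001933
10 623.7428132865425
14 622.4146352592412
[603.40903631 182.27955959  49.        ]
[650.82770427 184.5362945   49.        ]
```

```bash
python3 -m handwheel '{"translation":[[0.01,0.005,-0.03],[0,0,-0.03],[0,0,0],[0,0,0],[0,0,0],[0,0,0],[0,0,0],[0,0,0]],"twist":[0,0,0,0,0,0,0,0]}'
python3 -m handwheel '{"translation":[[0,0,0],[0,0,0],[0,0,0],[0,0,0],[0,0,0],[0,0,0],[0,0,0],[0,0,0]],"twist":[0,0,0,0,0,0,0,0]}' 255
python3 - <<'E'
from h import *
print(get_obs()['moment'])
E
```

```text
time: 13.55
tool_pos: [633.4, 183.0, 45.0]
tcp_rot: [3.141, -0.046, 1.614]
contact_force: [0.4, 0.1, -0.5]
grip_width: 29.7
time: 14.55
tool_pos: [633.3, 184.6, 45.2]
tcp_rot: [3.14, -0.048, 1.614]
contact_force: [0.0, 1.0, -0.0]
grip_width: 10.1
[-0.27232397 -0.00931946 -0.06226291]
```

```bash
python3 -m handwheel '{"translation":[[0,0,0],[0,0,0],[0,0,0],[0,0,0],[0,0,0],[0,0,0],[0,0,0],[0,0,0]],"twist":[-0.1,-0.1,-0.1,-0.1,-0.1,-0.1,-0.1,-0.1]}'
python3 -m handwheel '{"translation":[[0,0,0],[0,0,0],[0,0,0],[0,0,0],[0,0,0],[0,0,0],[0,0,0],[0,0,0]],"twist":[-0.08,-0.06,-0.06,-0.03,-0.03,-0.02,-0.02,0]}'
python3 - <<'E'
from h import *
print(get_obs()['moment'])
E
```

```text
time: 15.55
tool_pos: [632.0, 184.1, 45.2]
tcp_rot: [-3.14, -0.045, 0.319]
contact_force: [0.3, 1.7, -0.1]
grip_width: 10.1
time: 16.55
tool_pos: [631.7, 184.6, 45.3]
tcp_rot: [-3.14, -0.044, -0.164]
contact_force: [-0.2, 1.9, 0.8]
grip_width: 12.5
[0.00840924 0.30880813 0.94551412]
```

```bash
python3 -m handwheel '{"translation":[[0,0,0],[0,0,0],[0,0,0],[0.03,0,0],[0.03,0,0],[0.03,0,0],[0.03,0,0],[0,0,0]],"twist":[0.06,0.05,0,0,0,0,0,0]}'
python3 - <<'E'
from h import *
print(get_obs()['moment'])
E
```

```text
time: 17.55
tool_pos: [632.3, 184.5, 45.2]
tcp_rot: [3.14, -0.001, 0.003]
contact_force: [5.6, 0.2, -3.6]
grip_width: 10.1
[-0.09857173 -0.84425229  0.3727776 ]
```

```bash
python3 -m handwheel '{"translation":[[0,0,0],[0,0,0],[0,0,0],[0,0,0.2],[0,0,0.3],[0,-0.1,0.4],[0,-0.2,0.1],[0,-0.2,0]],"twist":[0,0,0,0,0,0,0,0]}' 150
python3 - <<'E'
from h import *
c=cap('wrist','w5.png')
E
```

```text
time: 18.55
tool_pos: [632.2, 108.6, 198.7]
tcp_rot: [3.14, -0.002, 0.001]
contact_force: [-0.5, 0.2, 0.4]
grip_width: 37.7
```

View pics/w5.png

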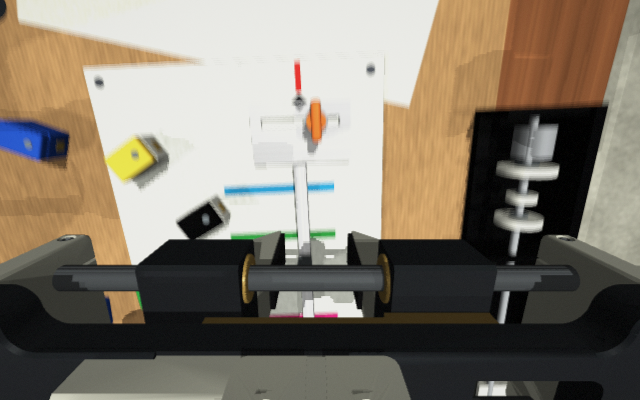

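```bash
python3 - <<'E'
from h import *
c=cap('wrist')
ex=np.array([.99893,.0463])
m=hsvmask(c,(8,150,100),(22,255,255)); m[:90]=0; m[150:]=0; m[:,:295]=0; m[:,340:]=0
ys,xs=np.where(m)
for y in range(ys.min(),ys.max()+1): 
    x=xs[ys==y]; print(y,x.min(),x.max(),end='; ')
print()
a=np.array([(y,(xs[ys==y].min()+xs[ys==y].max())/2) for y in range(ys.min()+2,ys.max()-1)])
p=[ray(c,x,y,49)[:2] for y,x in a[[0,-1]]]; print(p)
v=cv2.fitLine(np.array([ray(c,x,y,49)[:2] for y,x in a],np.float32),cv2.DIST_HUBER,0,.01,.01).ravel(); print(v, -np.arctan(v[0]/v[1]))
m=hsvmask(c,(0,80,80),(4,255,255))|hsvmask(c,(172,80,80),(180,255,255)); m[110:]=0
n,l,s,ce=cv2.connectedComponentsWithStats(m)
for i in range(1,n):
    if s[i,4]>40: print(s[i],ce[i],ray(c,*ce[i],8), ray(c,*ce[i],8)[:2]@ex)
cv2.imwrite('pics/w5c.png',cv2.cvtColor(cv2.resize(c['img'][50:200,220:420],None,fx=4,fy=4,interpolation=cv2.INTER_CUBIC),cv2.COLOR_RGB2BGR))
E
```

```text
92 312 317; 93 311 318; 94 311 319; 95 310 319; 96 310 319; 97 310 319; 98 311 319; 99 310 319; 100 310 319; 101 310 319; 102 310 319; 103 310 319; 104 310 320; 105 309 321; 106 308 322; 107 308 323; 108 307 323; 109 306 324; 110 306 324; 111 306 324; 112 306 324; 113 306 324; 114 306 324; 115 306 324; 116 306 324; 117 306 324; 118 307 323; 119 307 323; 120 308 322; 121 309 321; 122 311 320; 123 311 320; 124 311 320; 125 311 320; 126 312 320; 127 312 320; 128 312 320; 129 312 320; 130 312 320; 131 312 320; 132 312 320; 133 313 319; 
[array([632.25894446, 202.08054187]), array([633.18832852, 168.18671002])]
[ 3.5763223e-02 -9.9936026e-01  6.3215118e+02  1.9023009e+02] 0.03577085
[293  54   8  31 179] [296.61452514  69.02234637] [612.86408742 230.19989079   8.        ] 622.8665777865356
```

View pics/w5c.png

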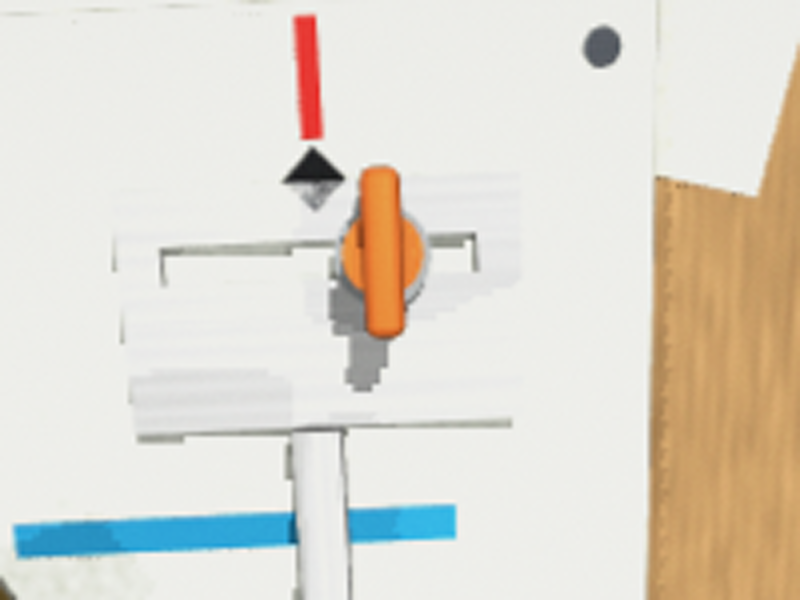

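```bash
python3 -m handwheel '{"translation":[[0,-0.24,0],[0,-0.24,0],[0,-0.24,0],[0.01,-0.24,0],[0.01,-0.24,0],[0.01,-0.24,0],[0.01,-0.24,0],[0.01,-0.24,0]],"twist":[0.11,0.11,0.11,0.11,0.11,0.11,0.11,0.11]}' 160
python3 - <<'E'
from h import *
print(get_obs()['tool_pos'])
E
python3 -m handwheel '{"translation":[[0.01,-0.12,-0.1],[0.01,-0.05,-0.1],[0,0,-0.1],[0,0,-0.1],[0,0,-0.05],[0,0,0],[0,0,0],[0,0,0]],"twist":[0.1,0.05,0,0,0,0,0,0]}' 172
python3 - <<'E'
from h import *
c=cap('wrist','w6.png')
print([(round(r['score'],2),w(c,r['position']).round(1).tolist()) for r in spot_point('wrist','knob_right_grip')[:2]])
E
```

```text
time: 19.65
tool_pos: [639.8, -182.3, 194.7]
tcp_rot: [-3.139, -0.001, 1.428]
contact_force: [0.5, -0.3, 0.4]
grip_width: 34.4
[ 639.84540103 -182.26512361  194.67522141]
time: 20.65
tool_pos: [643.9, -207.5, 123.4]
tcp_rot: [-3.139, -0.003, 1.666]
contact_force: [0.5, -0.0, -0.8]
grip_width: 29.8
[(0.77, [651.6, -204.5, 34.3])]
```

View pics/w6.png

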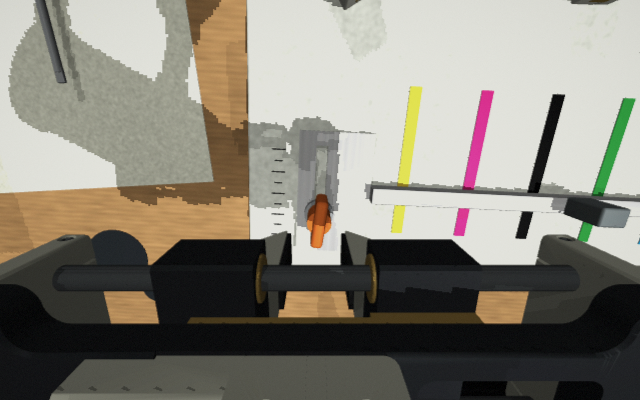

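```bash
python3 - <<'E'
from h import *
c=cap('wrist')
m=hsvmask(c,(5,150,60),(22,255,255)); m[:180]=0; m[250:]=0; m[:,:300]=0; m[:,335:]=0
ys,xs=np.where(m)
for y in range(ys.min(),ys.max()+1,3):
    x=xs[ys==y]; print(y,x.min(),x.max(),ray(c,(x.min()+x.max()+1)/2,y,49)[:2].round(1),end='; ')
print(ray(c,322,195,19))
E
```

```text
194 319 321 [ 623.4 -206.3]; 197 317 326 [ 625.6 -204.9]; 200 316 326 [ 628. -205.]; 203 316 327 [ 630.4 -204.4]; 206 312 328 [ 632.9 -205.3]; 209 310 327 [ 635.4 -206.2]; 212 309 329 [ 637.8 -205.6]; 215 308 329 [ 640.3 -205.7]; 218 308 329 [ 642.8 -205.5]; 221 307 330 [ 645.3 -205.2]; 224 307 330 [ 647.8 -205. ]; 227 308 330 [ 650.2 -204.3]; 230 310 328 [ 652.8 -204.1]; 233 312 324 [ 655.4 -204.6]; 236 312 323 [ 658.  -204.7]; 239 311 322 [ 660.6 -205.3]; 242 311 322 [ 663.2 -205. ]; 245 311 321 [ 665.9 -205.2]; [ 631.68695243 -203.4886548    19.        ]
```

```bash
python3 -m handwheel '{"translation":[[0.03,0.02,0],[0,0,-0.1],[0,0,-0.12],[0,0,-0.12],[0,0,-0.12],[0,0,-0.04],[0,0,0],[0,0,0]],"twist":[-0.04,0,0,0,0,0,0,0]}'
python3 -m handwheel '{"translation":[[0,0,0],[0,0,0],[0,0,0],[0,0,0],[0,0,0],[0,0,0],[0,0,0],[0,0,0]],"twist":[0,0,0,0,0,0,0,0]}' 255
```

```text
time: 21.8
tool_pos: [647.0, -204.8, 41.6]
tcp_rot: [-3.137, -0.004, 1.604]
contact_force: [-0.3, -1.1, 0.4]
grip_width: 30.0
time: 22.8
tool_pos: [647.6, -204.4, 43.1]
tcp_rot: [-3.139, -0.003, 1.604]
contact_force: [-0.2, 1.3, -0.4]
grip_width: 9.6
```

```bash
python3 -m handwheel '{"translation":[[0,0,0],[0,0,0],[0,0,0],[0,0,0],[0,0,0],[0,0,0],[0,0,0],[0,0,0]],"twist":[-0.1,-0.1,-0.1,-0.1,-0.1,-0.1,-0.1,-0.1]}'
python3 -m handwheel '{"translation":[[0,0,0],[0,0,0],[0,0,0],[0,0,0],[0,0,0],[0,0,0],[0,0,0],[0,0,0]],"twist":[-0.08,-0.06,-0.04,-0.03,-0.02,0,0,0]}'
python3 - <<'E'
from h import *
print(get_obs()['moment'])
E
```

```text
time: 23.8
tool_pos: [648.9, -202.2, 43.0]
tcp_rot: [-3.139, -0.006, 0.311]
contact_force: [1.8, 2.2, -1.1]
grip_width: 9.7
time: 24.8
tool_pos: [649.6, -202.1, 43.1]
tcp_rot: [-3.141, -0.007, -0.056]
contact_force: [0.4, 0.8, -0.6]
grip_width: 10.7
[0.08317243 0.1482591  0.72633611]
```

```bash
python3 -m handwheel '{"translation":[[0,0,0],[0,0,0],[0,0,0],[0,0,0],[0,0,0.2],[0,0,0.3],[0,-0.1,0.3],[0,-0.2,0.2]],"twist":[0.05,0,0,0,0,0,0,0]}' 150
python3 - <<'E'
from h import *
c=cap('wrist','w7.png')
m=hsvmask(c,(8,150,60),(22,255,255)); m[:50]=0; m[230:]=0; m[:,:270]=0; m[:,370:]=0
n,l,s,ce=cv2.connectedComponentsWithStats(m)
for i in range(1,n):
    if s[i,4]>50: 
        ys,xs=np.where(l==i); print(s[i]); a=[ray(c,(xs[ys==y].min()+xs[ys==y].max()+1)/2,y,49)[:2] for y in range(ys.min()+2,ys.max()-1)]
        v=cv2.fitLine(np.array(a,np.float32),cv2.DIST_HUBER,0,.01,.01).ravel();print(v,-np.arctan(v[0]/v[1]))
c=cap('top','t7.png')
for k in 'magenta yellow black green cyan'.split():
    n='cart_%s_center'%k
    print(n,[(round(r['score'],2),w(c,r['position']).round(1).tolist()) for r in spot_point('top',n)[:2]])
E
```

```text
time: 25.8
tool_pos: [648.2, -245.8, 194.6]
tcp_rot: [-3.138, -0.002, 0.017]
contact_force: [0.9, 0.2, -0.6]
grip_width: 37.8
[308 140  19  37 432]
[ 6.2620841e-02 -9.9803740e-01  6.4972205e+02 -2.0718689e+02] 0.06266184
cart_magenta_center [(0.55, [584.9, 107.7, 8.1]), (0.53, [615.4, -12.3, 13.3])]
cart_yellow_center [(0.6, [439.5, 144.9, 25.5]), (0.18, [611.3, -8.9, 14.1])]
cart_black_center [(0.46, [322.5, 164.5, 17.0]), (0.44, [595.7, -69.4, 4.9])]
cart_green_center []
cart_cyan_center []
```

View pics/w7.png

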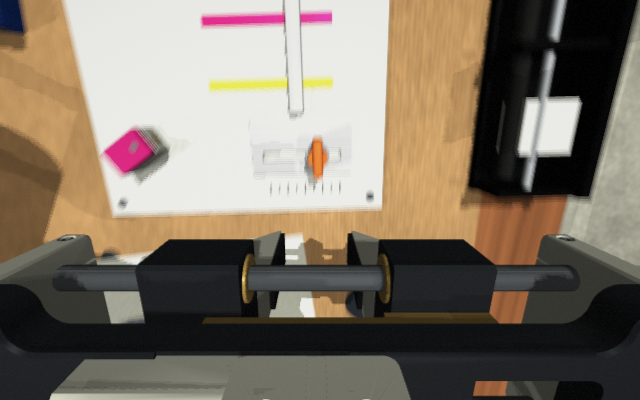

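View pics/t7.png

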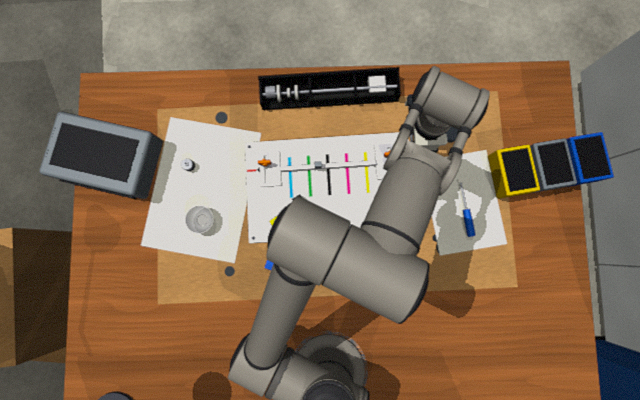

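```bash
cat >> h.py <<'E'
R={'magenta':[((150,100,60),(174,255,255))],'yellow':[((23,130,90),(35,255,255))],'green':[((45,100,40),(80,255,255))],'black':[((0,0,0),(180,255,60))],'blue':[((106,120,40),(130,255,255))],'cyan':[((90,110,80),(105,255,255))]}
def carts(c,col,roi=None,z=44):
    m=0
    for lo,hi in R[col]: m=m|hsvmask(c,lo,hi)
    if roi is not None:
        k=np.zeros_like(m); k[roi[1]:roi[3],roi[0]:roi[2]]=1; m=m*k
    m=cv2.morphologyEx(m,cv2.MORPH_CLOSE,np.ones((9,9)))
    n,l,s,ce=cv2.connectedComponentsWithStats(m); out=[]
    for i in range(1,n):
        if s[i,4]<60: continue
        cn=max(cv2.findContours((l==i).astype(np.uint8),cv2.RETR_EXTERNAL,cv2.CHAIN_APPROX_NONE)[0],key=len)[:,0]
        P=np.array([ray(c,x,y,z)[:2] for x,y in cn],np.float32)
        (x,y),(a,b),t=cv2.minAreaRect(P)
        t=np.radians(t)
        if a<b: a,b,t=b,a,t+np.pi/2
        t=(t+np.pi/2)%np.pi-np.pi/2
        out.append((s[i].tolist(),[round(float(v),1) for v in (x,y,a,b)],round(t,3)))
    return out
E
python3 - <<'E'
from h import *
c=cap('wrist')
print(carts(c,'magenta')); print(carts(c,'yellow'))
ex=np.array([.99893,.0463])
g=c['img'].mean(2)
for y in (40,60,70,100): 
    r=c['img'][y,270:315].mean(1).astype(int); print(y,r)
for u,v in ((283.5,20),(288,95)): print(ray(c,u,v,24), ray(c,u,v,24)[:2]@ex)
cv2.imwrite('pics/w7c.png',cv2.cvtColor(cv2.resize(c['img'][0:140,220:420],None,fx=4,fy=4,interpolation=cv2.INTER_CUBIC),cv2.COLOR_RGB2BGR))
E
```

```text
[([303, 9, 32, 12, 366], [646.2, -81.3, 27.2, 8.4], np.float64(0.017)), ([203, 10, 85, 15, 982], [581.7, -84.4, 73.9, 9.0], np.float64(0.046)), ([104, 126, 54, 48, 1447], [463.3, -201.5, 45.8, 30.7], np.float64(0.623))]
[([211, 77, 80, 12, 769], [584.4, -137.6, 73.3, 8.3], np.float64(0.046)), ([305, 76, 30, 10, 292], [648.2, -134.7, 26.9, 7.7], np.float64(0.017))]
40 [233 232 233 233 233 232 233 232 232 232 233 233 233 233 234 233 233 182
 147 221 231 230 231 233 232 232 233 233 233 232 233 226 207 172 223 233
 233 234 233 233 234 233 233 233 233]
60 [234 234 234 233 233 233 234 233 234 234 234 233 233 233 233 234 233 233
 177 146 221 232 231 232 233 233 233 234 233 233 234 226 230 176 186 228
 234 234 234 233 234 234 233 234 233]
70 [234 234 233 234 234 234 234 234 234 233 234 234 234 234 234 234 234 234
 179 143 209 230 232 231 233 233 234 233 234 234 234 233 234 220 178 224
 234 234 233 233 233 234 234 233 234]
100 [234 234 234 234 235 235 235 234 234 235 234 234 235 234 234 235 234 234
 235 234 181 156 224 232 232 233 234 234 234 235 235 235 235 234 229 154
 219 234 234 234 234 233 233 232 232]
[613.43419589 -79.82447254  24.        ] 609.0819482242257
[ 617.09583964 -146.01101057   24.        ] 609.6752372981414
```

View pics/w7c.png

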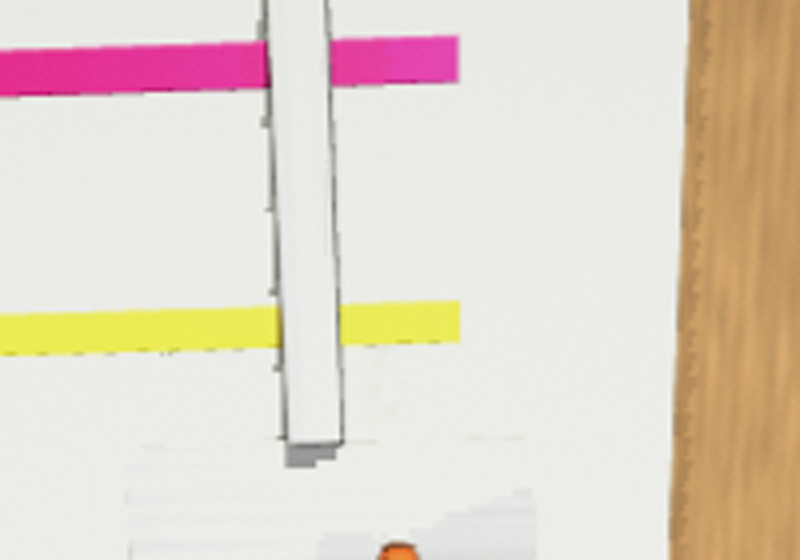

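```bash
python3 -m handwheel '{"translation":[[-0.154,0.037,0],[-0.154,0.037,0],[-0.154,0.037,-0.05],[-0.154,0.037,-0.1],[-0.154,0.037,-0.1],[-0.154,0.037,-0.1],[-0.154,0.037,-0.1],[-0.1,0.03,-0.05]],"twist":[-0.077,-0.077,-0.077,-0.077,-0.077,-0.077,-0.077,-0.077]}' 100
python3 - <<'E'
from h import *
c=cap('wrist','w8.png'); print(carts(c,'magenta'))
E
```

```text
time: 27.2
tool_pos: [463.6, -193.3, 106.2]
tcp_rot: [-3.136, 0.013, -0.976]
contact_force: [-0.3, -0.8, 1.1]
grip_width: 55.7
[([233, 0, 41, 58, 822], [549.8, -86.8, 37.6, 8.3], np.float64(0.032)), ([302, 205, 40, 55, 2092], [460.5, -200.2, 43.3, 29.1], np.float64(0.6))]
```

View pics/w8.png

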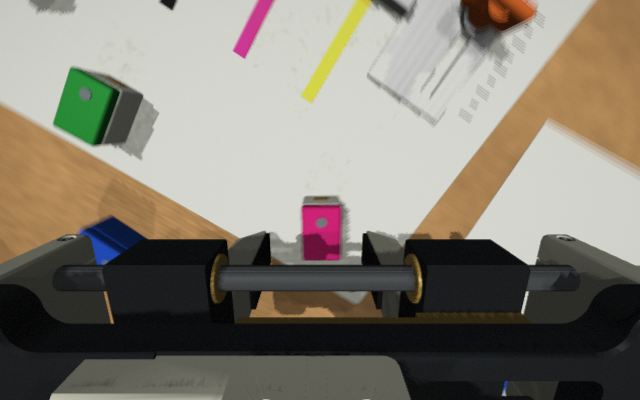

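```bash
python3 -m handwheel '{"translation":[[-0.02,-0.046,0],[0,0,-0.1],[0,0,-0.11],[0,0,-0.11],[0,0,-0.06],[0,0,-0.03],[0,0,0],[0,0,0]],"twist":[0.005,0,0,0,0,0,0,0]}'

```

```text
time: 28.25
tool_pos: [461.7, -200.5, 39.9]
tcp_rot: [-3.136, 0.014, -0.962]
contact_force: [-0.6, -1.0, -0.1]
grip_width: 55.7
```

```bash
python3 -m handwheel '{"translation":[[0,0,-0.025],[0,0,0],[0,0,0],[0,0,0],[0,0,0],[0,0,0],[0,0,0],[0,0,0]],"twist":[0,0,0,0,0,0,0,0]}' 255
python3 -m handwheel '{"translation":[[0,0,0],[0,0,0.05],[0,0,0.08],[0,0,0.08],[0,0,0.06],[0,0,0],[0,0,0],[0,0,0]],"twist":[0,0,0,0,0,0,0,0]}'

```

```text
time: 29.25
tool_pos: [462.0, -200.7, 36.8]
tcp_rot: [-3.135, 0.012, -0.962]
contact_force: [-0.5, -0.1, -1.0]
grip_width: 29.9
time: 30.25
tool_pos: [462.1, -200.8, 80.8]
tcp_rot: [-3.135, 0.011, -0.961]
contact_force: [0.5, -0.2, -1.4]
grip_width: 29.7
```

```bash
python3 -m handwheel '{"translation":[[0.08,0.09,0],[0.12,0.12,0],[0.12,0.12,0],[0.12,0.12,0],[0.12,0.12,0],[0.12,0.12,0],[0.07,0.09,0],[0.03,0.03,0]],"twist":[-0.045,-0.045,-0.045,-0.045,-0.045,-0.045,-0.045,-0.03]}'
python3 -m handwheel '{"translation":[[0,0,0],[0,0,0],[0,0,0],[0,0,0],[0,0,0],[0,0,0],[0,0,0],[0,0,0]],"twist":[0,0,0,0,0,0,0,0]}'
python3 - <<'E'
from h import *
c=cap('wrist','w9.png')
E
```

```text
time: 31.25
tool_pos: [580.3, -74.9, 76.6]
tcp_rot: [-3.141, 0.016, -1.523]
contact_force: [-0.9, -1.1, -1.3]
grip_width: 29.7
time: 32.25
tool_pos: [579.3, -75.6, 75.6]
tcp_rot: [3.14, 0.016, -1.521]
contact_force: [0.0, -0.1, -0.3]
grip_width: 29.6
```

View pics/w9.png

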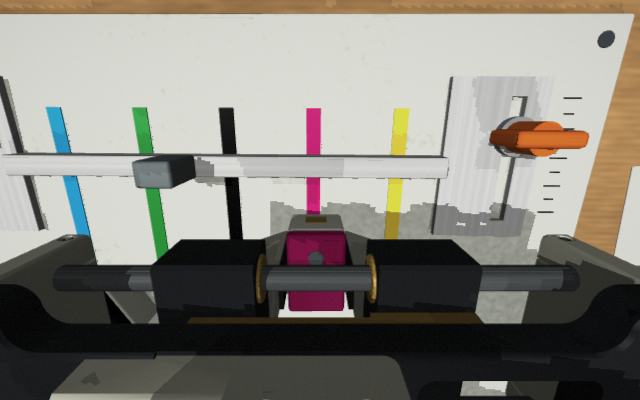

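```bash
python3 - <<'E'
from h import *
c=cap('wrist')
ex=np.array([.99893,.0463]);ey=np.array([-.0463,.99893])
for nm in ['magenta','yellow','green']:
    for roi in [(130,105,420,152),(130,180,420,205)]:
        for o in carts(c,nm,roi,8): print(nm,o, 'by',np.array(o[1][:2])@ey)
for u in (260,370):
    col=c['img'][140:200,u].mean(1).astype(int); print(u,col)
for u,v in ((260,178),(370,178)): print(ray(c,u,v,24)[:2]@ex)
# gripped cart top, z ~ 44+ (75.6-36.8)
print(carts(c,'magenta',(280,215,355,315),83))
o=get_obs(); print(o['tool_pos'][:2]@ex,o['tool_pos'][:2]@ey)
E
```

```text
magenta ([306, 108, 15, 44, 631], [647.0, -69.8, 29.0, 9.8], np.float64(0.055)) by -99.68141399999999
magenta ([307, 180, 13, 25, 325], [602.5, -71.9, 18.3, 9.0], np.float64(0.054)) by -99.718817
yellow ([391, 109, 18, 43, 607], [649.7, -129.8, 28.2, 9.8], np.float64(0.046)) by -159.74222400000002
yellow ([387, 180, 16, 25, 330], [605.8, -131.8, 18.3, 9.6], np.float64(0.041)) by -159.707514
green ([132, 108, 21, 44, 613], [640.9, 49.8, 29.3, 9.8], np.float64(0.046)) by 20.073044
green ([146, 188, 15, 17, 221], [592.9, 47.7, 12.4, 9.8], np.float64(0.055)) by 20.197691000000003
260 [217 218 217 217 218 218 218 217 218 218 218 218 218 217 113  80  86 172
 192 193 193 191 194 191 193 195 197 201 197 194 192 189 188 187 188 191
 160 168 211 217 217 218 217 218 218 217 217 217 218 217 218 218 217 218
 218 219 218 217 217 217]
370 [217 216 216 216 217 217 217 217 217 218 218 217 218 217 192 102  78 117
 187 199 190 204 206 208 207 209 210 213 213 211 209 207 206 205 203 205
 210 187 213 217 217 216 214 216 218 217 218 218 218 217 218 218 217 218
 217 218 217 218 218 217]
612.0410850675302
612.5993414382887
[([286, 231, 60, 34, 1804], [593.2, -75.6, 28.9, 17.8], np.float64(-1.513)), ([288, 291, 57, 20, 1098], [563.1, -77.4, 29.0, 11.5], np.float64(-1.509))]
575.1556197116741 -102.29798340373212
```

```bash
python3 -m handwheel '{"translation":[[0.02,0.02,0],[0.02,0,-0.05],[0.02,0,-0.06],[0,0,-0.06],[0,0,-0.05],[0,0,-0.02],[0,0,0],[0,0,0]],"twist":[0,0,0,0,0,0,0,0]}'
python3 - <<'E'
from h import *
c=cap('wrist','w10.png')
ex=np.array([.99893,.0463]);ey=np.array([-.0463,.99893])
o=get_obs(); print(o['tool_pos'][:2]@ex,o['tool_pos'][:2]@ey)
E
```

```text
time: 33.35
tool_pos: [588.6, -72.1, 37.0]
tcp_rot: [3.139, 0.017, -1.521]
contact_force: [-0.4, -0.3, -0.2]
grip_width: 30.0
584.635145654172 -99.2852433163348
```

View pics/w10.png

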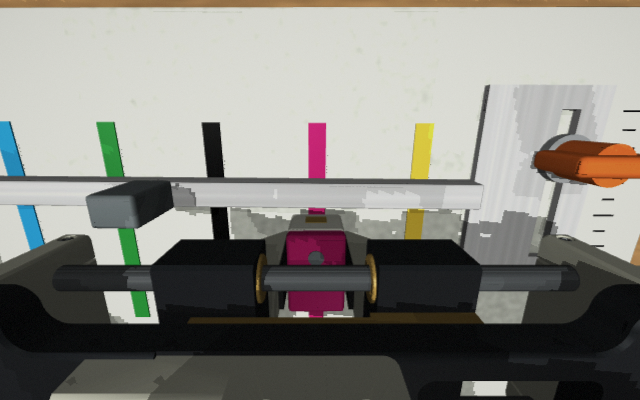

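```bash
python3 -m handwheel '{"translation":[[0.01,0.003,0],[0.01,0,0],[0.01,0,0],[0,0,0],[0,0,0],[0,0,0],[0,0,0],[0,0,0]],"twist":[-0.003,0,0,0,0,0,0,0]}'
python3 - <<'E'
from h import *
c=cap('wrist','w11.png')
cv2.imwrite('pics/w11c.png',cv2.cvtColor(cv2.resize(c['img'][160:260,240:400],None,fx=5,fy=5,interpolation=cv2.INTER_CUBIC),cv2.COLOR_RGB2BGR))
E
```

```text
time: 34.4
tool_pos: [593.5, -71.7, 36.9]
tcp_rot: [3.139, 0.017, -1.526]
contact_force: [-0.6, 0.0, -0.2]
grip_width: 29.7
```

View pics/w11c.png

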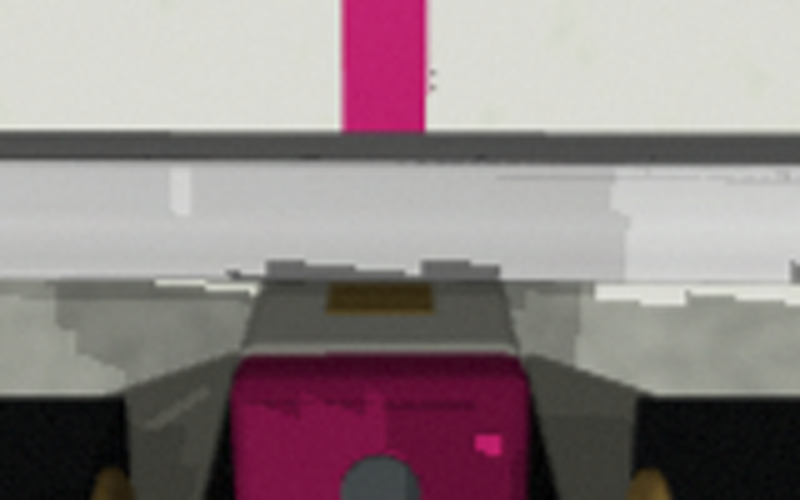

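```bash
python3 - <<'E'
from h import *
c=cap('wrist')
ex=np.array([.99893,.0463])
print('front',ray(c,316,230,44)[:2]@ex,'rail',ray(c,316,215.7,24)[:2]@ex, 'face at rail top',ray(c,316,215.7+.5,24)[:2]@ex)
E
python3 -m handwheel '{"translation":[[0.006,0,0],[0.006,0,0],[0,0,0],[0,0,0],[0,0,0],[0,0,0],[0,0,0],[0,0,0]],"twist":[0,0,0,0,0,0,0,0]}'
```

```text
front 612.7638626610596 rail 613.2391998127603 face at rail top 612.9473207690661
time: 35.5
tool_pos: [595.3, -71.7, 36.9]
tcp_rot: [3.139, 0.017, -1.526]
contact_force: [-1.1, 0.3, 1.1]
grip_width: 29.5
```

```bash
python3 -m handwheel '{"translation":[[0,0,0],[0,0,0],[0,0,0],[0,0,0.1],[0,0,0.2],[0,0,0.2],[0,0,0.2],[0,0,0.1]],"twist":[0,0,0,0,0,0,0,0]}' 144
python3 - <<'E'
from h import *
c=cap('wrist','w12.png')
cv2.imwrite('pics/w12c.png',cv2.cvtColor(cv2.resize(c['img'][140:320,220:420],None,fx=4,fy=3.3,interpolation=cv2.INTER_CUBIC),cv2.COLOR_RGB2BGR))
print(carts(c,'magenta',(280,170,355,315),44))
E
```

```text
time: 36.5
tool_pos: [595.2, -71.7, 163.5]
tcp_rot: [3.14, 0.016, -1.526]
contact_force: [-0.4, -0.3, -0.3]
grip_width: 40.0
[([302, 181, 32, 68, 1611], [582.6, -72.5, 67.4, 29.3], np.float64(0.032))]
```

View pics/w12.png

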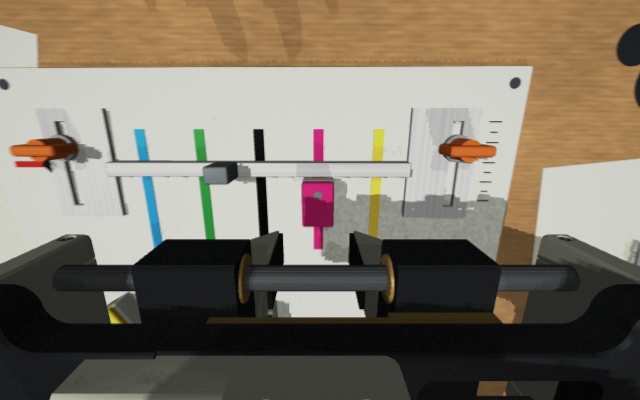

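```bash
python3 - <<'E'
from h import *
c=cap('wrist')
ex=np.array([.99893,.0463]);ey=np.array([-.0463,.99893])
for o in carts(c,'magenta',(280,178,355,226),44): print(o, np.array(o[1][:2])@ex,np.array(o[1][:2])@ey)
for o in carts(c,'magenta',(280,230,355,255),8)+carts(c,'magenta',(280,100,355,160),8): print(o, np.array(o[1][:2])@ey)
m=hsvmask(c,(0,120,80),(4,255,255))|hsvmask(c,(172,120,80),(180,255,255)); m[:155]=0;m[175:]=0;m[:,70:]=0
ys,xs=np.where(m); print(xs.mean(),ys.mean(),ray(c,xs.mean(),ys.mean(),8)[:2]@ex)
for n in ['rail_pointer','rail_face','mark','cart_green_center']: print(n,[(round(r['score'],2),w(c,r['position']).round(1).tolist()) for r in spot_point('wrist',n)[:2]])
c=cap('top','t12.png')
for k in ('yellow','black','green','blue'): print(k,carts(c,k,(240,185,420,270)))
E
```

```text
([302, 181, 32, 45, 1391], [595.0, -72.0, 43.7, 28.9], np.float64(0.032)) 591.0297499999999 -99.47146
([314, 230, 9, 19, 170], [543.2, -74.8, 21.7, 9.0], np.float64(0.052)) -99.870124
([314, 130, 9, 30, 270], [646.7, -69.9, 29.0, 8.2], np.float64(0.048)) -99.76741700000001
31.840579710144926 163.97101449275362 622.6977777361226
rail_pointer [(0.62, [614.5, 214.7, 8.7])]
rail_face [(0.92, [613.7, -14.6, 18.1])]
mark [(0.65, [612.9, 231.6, 7.0]), (0.65, [438.8, 144.7, 27.3])]
cart_green_center [(0.44, [442.3, -13.8, 25.7])]
yellow [([270, 216, 15, 17, 143], [439.2, 144.9, 44.7, 29.1], np.float64(0.58))]
black [([293, 195, 20, 16, 135], [499.0, 70.4, 58.8, 34.2], np.float64(0.894)), ([275, 246, 88, 24, 419], [323.3, 18.0, 262.0, 66.6], np.float64(-1.473))]
green []
blue []
```

View pics/t12.png

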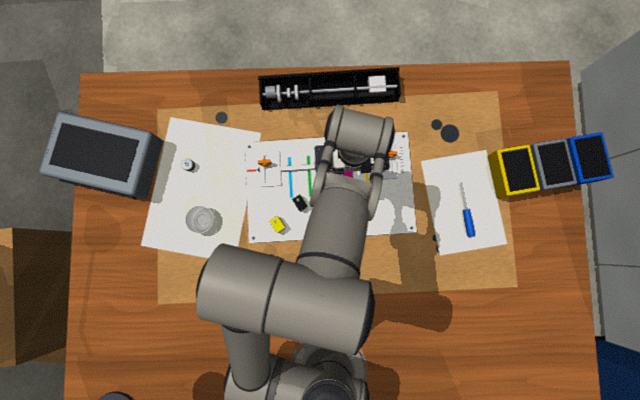

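```bash
python3 -m handwheel '{"translation":[[-0.14,0.05,0],[-0.14,0.05,0],[-0.14,0.05,-0.05],[-0.14,0.05,-0.08],[-0.14,0.05,-0.08],[-0.14,0.05,-0.05],[-0.08,0.05,0],[-0.03,0.02,0]],"twist":[0,0,0,0,0,0,0,0]}' 100
python3 - <<'E'
from h import *
c=cap('wrist','w13.png'); print(carts(c,'green')); print(get_obs()['tool_pos'])
E
```

```text
time: 37.85
tool_pos: [444.1, -13.8, 112.4]
tcp_rot: [3.122, 0.021, -1.528]
contact_force: [0.6, -1.5, -0.1]
grip_width: 55.9
[([236, 0, 19, 105, 1300], [556.2, 37.5, 60.7, 8.1], np.float64(0.047)), ([299, 193, 40, 55, 2013], [443.4, -15.3, 43.8, 28.7], np.float64(0.087))]
[443.83101434 -13.59574866 112.40794767]
```

View pics/w13.png

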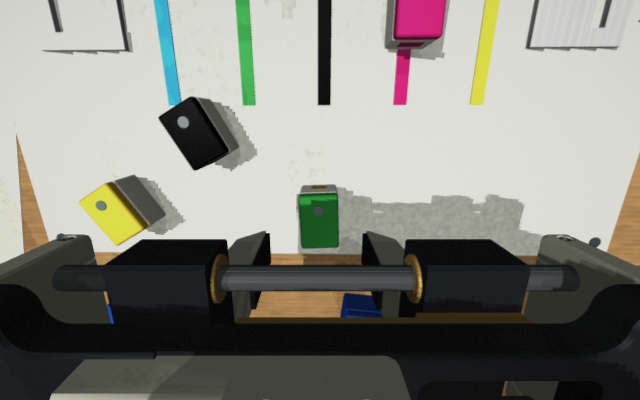

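```bash
python3 - <<'E'
from h import *
c=cap('wrist'); print(carts(c,'black',(150,90,245,180)),carts(c,'yellow',(60,160,180,260)))
E
python3 -m handwheel '{"translation":[[0,-0.012,0],[0,0,-0.1],[0,0,-0.12],[0,0,-0.12],[0,0,-0.09],[0,0,-0.05],[0,0,-0.01],[0,0,0]],"twist":[0.028,0,0,0,0,0,0,0]}'

```

```text
[([160, 96, 70, 73, 2685], [504.1, 74.7, 44.4, 31.0], np.float64(0.545))] [([80, 182, 67, 62, 2005], [440.5, 144.1, 43.3, 30.6], np.float64(0.589))]
time: 38.95
tool_pos: [452.0, -18.0, 39.1]
tcp_rot: [3.134, 0.018, -1.482]
contact_force: [-0.9, -0.3, 1.2]
grip_width: 55.7
```

```bash
python3 -m handwheel '{"translation":[[-0.03,0.01,-0.01],[-0.025,0.007,-0.005],[0,0,0],[0,0,0],[0,0,0],[0,0,0],[0,0,0],[0,0,0]],"twist":[0,0,0,0,0,0,0,0]}'
python3 -m handwheel '{"translation":[[0,0,0],[0,0,0],[0,0,0],[0,0,0],[0,0,0],[0,0,0],[0,0,0],[0,0,0]],"twist":[0,0,0,0,0,0,0,0]}' 255
python3 -m handwheel '{"translation":[[0,0,0.05],[0,0,0.08],[0,0,0.08],[0,0,0.07],[0,0,0],[0,0,0],[0,0,0],[0,0,0]],"twist":[0,0,0,0,0,0,0,0]}'
```

```text
time: 39.95
tool_pos: [443.8, -15.3, 37.8]
tcp_rot: [3.136, 0.017, -1.482]
contact_force: [1.2, 0.4, -0.1]
grip_width: 56.0
time: 40.95
tool_pos: [443.8, -15.3, 37.8]
tcp_rot: [3.136, 0.017, -1.482]
contact_force: [-0.4, 0.2, 0.3]
grip_width: 29.9
time: 41.95
tool_pos: [443.6, -15.3, 83.1]
tcp_rot: [3.137, 0.017, -1.482]
contact_force: [-0.6, -0.0, -2.0]
grip_width: 30.0
```

```bash
python3 -m handwheel '{"translation":[[0.08,0.04,0],[0.13,0.06,0],[0.13,0.06,0],[0.13,0.06,0],[0.13,0.06,0],[0.13,0.06,0],[0.08,0.04,0],[0.04,0.02,0]],"twist":[-0.028,0,0,0,0,0,0,0]}'
python3 -m handwheel '{"translation":[[0,0,0],[0,0,0],[0,0,0],[0,0,0],[0,0,0],[0,0,0],[0,0,0],[0,0,0]],"twist":[0,0,0,0,0,0,0,0]}'
cat >> h.py <<'E'
ex=np.array([.99893,.0463]);ey=np.array([-.0463,.99893])
def bf(p): p=np.array(p[:2]); return round(float(p@ex),1),round(float(p@ey),1)
E
python3 - <<'E'
from h import *
c=cap('wrist','w14.png'); o=get_obs(); zt=44+o['tool_pos'][2]-37.8
print(bf(o['tool_pos']))
for q in carts(c,'green',(270,205,360,268),zt): print(q,bf(q[1]))
for q in carts(c,'green',(270,90,360,160),8): print(q,bf(q[1]))
E
```

```text
time: 42.95
tool_pos: [572.7, 46.7, 79.6]
tcp_rot: [3.129, 0.018, -1.529]
contact_force: [-0.7, -0.1, -0.9]
grip_width: 29.5
time: 43.95
tool_pos: [571.2, 46.0, 79.3]
tcp_rot: [3.127, 0.018, -1.529]
contact_force: [-0.7, 0.8, -0.0]
grip_width: 29.7
(572.7, 19.6)
([310, 205, 12, 8, 96], [605.3, 46.7, 5.3, 3.5], np.float64(-1.522)) (606.8, 18.6)
([287, 230, 59, 35, 1872], [585.0, 45.9, 29.1, 18.6], np.float64(-1.52)) (586.5, 18.8)
([309, 103, 14, 46, 606], [640.7, 49.8, 30.6, 9.0], np.float64(0.036)) (642.3, 20.1)
```

View pics/w14.png

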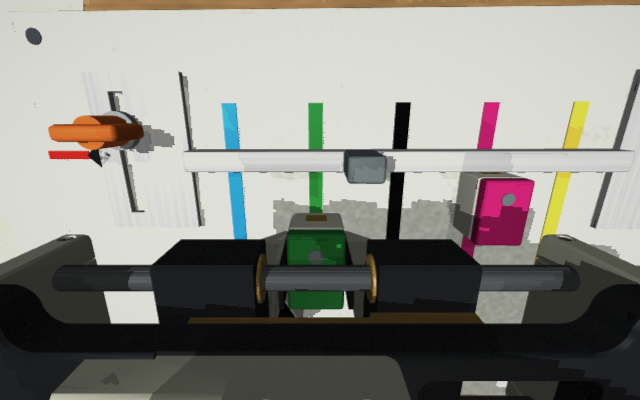

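```bash
python3 -m handwheel '{"translation":[[0.025,0.012,0],[0.025,0,-0.05],[0.02,0,-0.06],[0,0,-0.06],[0,0,-0.06],[0,0,-0.025],[0,0,0],[0,0,0]],"twist":[0,0,0,0,0,0,0,0]}'
python3 - <<'E'
from h import *
c=cap('wrist','w15.png'); o=get_obs(); zt=44+o['tool_pos'][2]-37.8
print(bf(o['tool_pos']))
for q in carts(c,'green',(270,225,360,268),zt): print(q,bf(q[1]), bf(q[1])[0]+max(0,min(q[1][2:]))/2)
E
```

```text
time: 45.0
tool_pos: [582.1, 48.1, 38.0]
tcp_rot: [3.126, 0.018, -1.529]
contact_force: [0.8, -0.1, 0.2]
grip_width: 29.9
(583.7, 21.0)
([287, 230, 59, 35, 1859], [595.9, 47.9, 29.1, 18.6], np.float64(-1.52)) (597.5, 20.3) 606.8
```

View pics/w15.png

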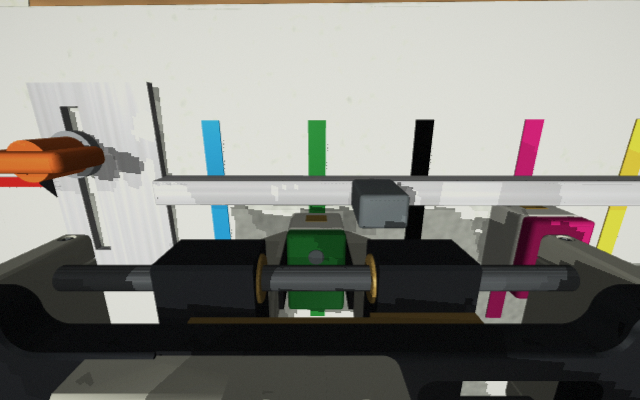

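```bash
python3 -m handwheel '{"translation":[[0.01,0,0],[0.01,0,0],[0.01,0,0],[0.003,0,0],[0.005,0,0],[0.005,0,0],[0,0,0],[0,0,0]],"twist":[-0.002,0,0,0,0,0,0,0]}'
python3 - <<'E'
from h import *
c=cap('wrist','w16.png'); o=get_obs(); zt=44+o['tool_pos'][2]-37.8
print(bf(o['tool_pos']))
for q in carts(c,'green',(270,225,360,268),zt): print(q,bf(q[1]), bf(q[1])[0]+max(0,min(q[1][2:]))/2)
cv2.imwrite('pics/w16c.png',cv2.cvtColor(cv2.resize(c['img'][160:260,240:400],None,fx=5,fy=5,interpolation=cv2.INTER_CUBIC),cv2.COLOR_RGB2BGR))
E
```

```text
time: 46.05
tool_pos: [588.7, 48.1, 38.0]
tcp_rot: [3.125, 0.018, -1.533]
contact_force: [-0.2, 0.3, 0.0]
grip_width: 29.7
(590.3, 20.8)
([287, 230, 59, 35, 1872], [602.5, 47.9, 29.1, 18.6], np.float64(-1.524)) (604.1, 20.0) 613.4
```

View pics/w16c.png

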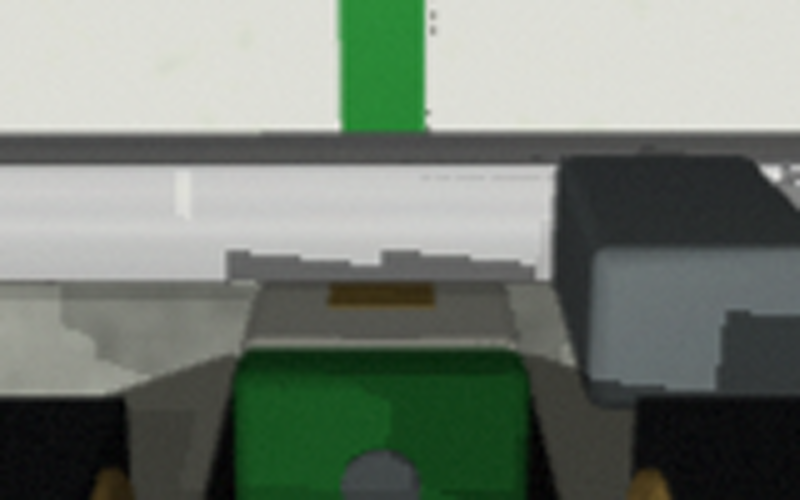

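```bash
python3 -m handwheel '{"translation":[[0.007,0,0],[0,0,0],[0,0,0],[0,0,0],[0,0,0],[0,0,0],[0,0,0],[0,0,0]],"twist":[0,0,0,0,0,0,0,0]}'
python3 - <<'E'
from h import *
o=get_obs();print(bf(o['tool_pos']),o['moment'])
E
python3 -m handwheel '{"translation":[[0,0,0],[0,0,0],[0,0,0],[0,0,0.1],[0,0,0.2],[0,0,0.2],[0,0,0.2],[0,0,0.1]],"twist":[0,0,0,0,0,0,0,0]}' 144
python3 - <<'E'
from h import *
c=cap('wrist','w17.png')
for k in ('green','magenta'):
  for q in carts(c,k,(200,178,460,226),44): print(k,q,bf(q[1]))
for k in ('green','magenta'):
  for q in carts(c,k,(200,90,460,155),8): print(k,q,bf(q[1]))
E
```

```text
time: 47.1
tool_pos: [589.9, 48.2, 38.0]
tcp_rot: [3.125, 0.018, -1.533]
contact_force: [-1.2, -0.4, 0.4]
grip_width: 29.6
(591.5, 20.8) [-0.04213523  0.22878157 -0.03034081]
time: 48.1
tool_pos: [589.9, 48.1, 164.4]
tcp_rot: [3.127, 0.018, -1.533]
contact_force: [0.3, -0.4, -0.4]
grip_width: 40.3
green ([302, 180, 32, 46, 1385], [587.9, 47.9, 44.3, 29.1], np.float64(0.043)) (589.5, 20.6)
magenta ([424, 179, 36, 47, 1409], [593.6, -69.9, 44.9, 32.1], np.float64(0.043)) (589.7, -97.3)
green ([314, 127, 9, 28, 252], [642.5, 50.1, 26.7, 8.2], np.float64(0.041)) (644.1, 20.3)
magenta ([432, 126, 13, 29, 287], [647.9, -70.1, 27.5, 9.8], np.float64(0.046)) (644.0, -100.0)
```

View pics/w17.png

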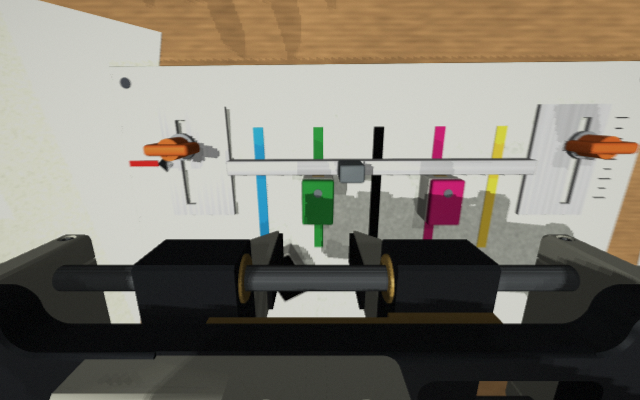

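```bash
python3 -m handwheel '{"translation":[[-0.1,0.03,0],[-0.1,0.04,0],[-0.1,0.04,-0.06],[-0.1,0.04,-0.08],[-0.1,0.02,-0.08],[-0.05,0,-0.06],[-0.02,0,-0.04],[0,0,0]],"twist":[0.05,0.06,0.06,0.06,0.05,0.04,0,0]}' 100
python3 - <<'E'
from h import *
c=cap('wrist','w18.png'); print(carts(c,'black',(250,170,370,264))); print(get_obs()['tool_pos'])
E
```

```text
time: 49.15
tool_pos: [500.1, 74.1, 113.4]
tcp_rot: [3.125, 0.021, -1.016]
contact_force: [0.6, -0.1, -0.5]
grip_width: 56.0
[([298, 183, 39, 56, 2104], [505.5, 77.4, 44.2, 28.8], np.float64(0.538)), ([250, 233, 21, 31, 430], [454.9, 99.9, 26.4, 16.5], np.float64(0.554)), ([362, 234, 8, 30, 218], [499.8, 28.6, 25.3, 5.6], np.float64(0.603))]
[500.43366831  74.07089497 113.71597604]
```

View pics/w18.png

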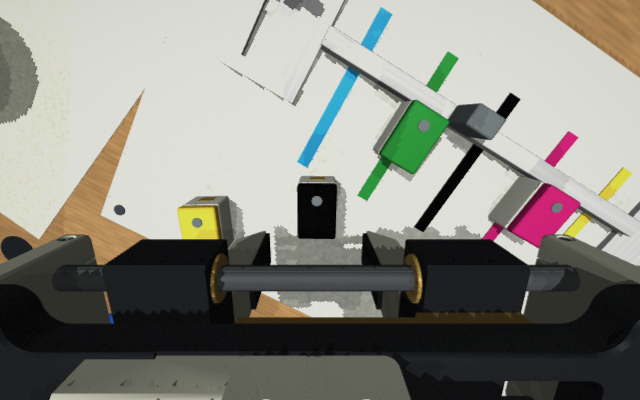

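```bash
python3 -m handwheel '{"translation":[[0.03,0.015,0],[0,0,-0.1],[0,0,-0.12],[0,0,-0.12],[0,0,-0.09],[0,0,-0.05],[0,0,0],[0,0,0]],"twist":[-0.006,0,0,0,0,0,0,0]}'

```

```text
time: 50.2
tool_pos: [506.9, 76.3, 37.6]
tcp_rot: [3.127, 0.019, -1.028]
contact_force: [-1.5, -0.8, -0.3]
grip_width: 55.9
```

```bash
python3 -m handwheel '{"translation":[[-0.01,0,0],[0,0,0],[0,0,0],[0,0,0],[0,0,0],[0,0,0],[0,0,0],[0,0,0]],"twist":[0,0,0,0,0,0,0,0]}' 255
python3 -m handwheel '{"translation":[[0,0,0],[0,0,0.05],[0,0,0.09],[0,0,0.09],[0,0,0.08],[0,0,0],[0,0,0],[0,0,0]],"twist":[0,0,0,0,0,0,0,0]}'

```

```text
time: 51.2
tool_pos: [506.0, 76.4, 38.8]
tcp_rot: [3.13, 0.018, -1.028]
contact_force: [0.1, -0.4, -0.2]
grip_width: 29.9
time: 52.2
tool_pos: [506.2, 76.3, 89.5]
tcp_rot: [3.131, 0.017, -1.028]
contact_force: [-0.8, 0.2, -0.7]
grip_width: 30.2
```

```bash
python3 -m handwheel '{"translation":[[0.03,-0.06,0],[0.06,-0.09,0],[0.08,-0.1,0],[0.08,-0.1,0],[0.08,-0.1,0],[0.07,-0.08,0],[0.04,-0.05,0],[0.02,-0.02,0]],"twist":[-0.05,-0.06,-0.06,-0.06,-0.05,-0.04,0,0]}'
python3 -m handwheel '{"translation":[[0,0,0],[0,0,0],[0,0,0],[0,0,0],[0,0,0],[0,0,0],[0,0,0],[0,0,0]],"twist":[0,0,0,0,0,0,0,0]}'
python3 - <<'E'
from h import *
c=cap('wrist','w19.png'); o=get_obs(); zt=44+o['tool_pos'][2]-38.8
print(bf(o['tool_pos']))
for q in carts(c,'black',(283,225,352,266),zt): print(q,bf(q[1]))
for q in carts(c,'black',(270,90,360,142),8): print(q,bf(q[1]))
E
```

```text
time: 53.2
tool_pos: [574.4, -15.8, 85.1]
tcp_rot: [3.122, 0.02, -1.544]
contact_force: [-0.5, 0.2, 0.2]
grip_width: 29.7
time: 54.2
tool_pos: [573.4, -14.4, 85.0]
tcp_rot: [3.121, 0.02, -1.541]
contact_force: [0.0, -0.3, -1.2]
grip_width: 29.8
(572.1, -40.9)
([283, 228, 69, 38, 2386], [587.1, -15.3, 34.7, 20.4], np.float64(-1.528)) (585.8, -42.5)
([307, 102, 14, 40, 512], [645.2, -9.8, 26.9, 9.2], np.float64(0.035)) (644.1, -39.7)
```

View pics/w19.png

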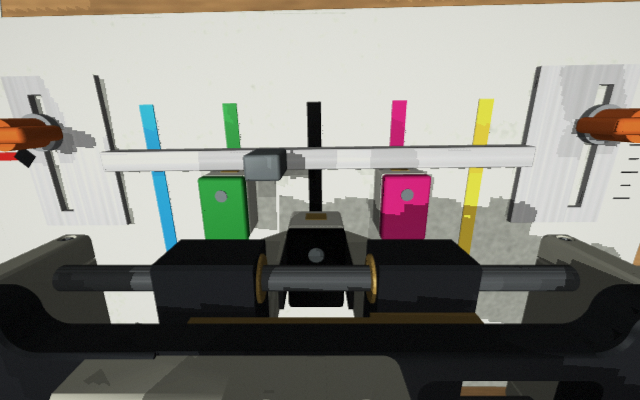

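```bash
python3 -m handwheel '{"translation":[[0.025,0.016,0],[0.025,0,-0.05],[0.02,0,-0.07],[0,0,-0.07],[0,0,-0.06],[0,0,-0.03],[0,0,-0.01],[0,0,0]],"twist":[0.01,0,0,0,0,0,0,0]}'
python3 - <<'E'
from h import *
c=cap('wrist','w20.png'); o=get_obs(); zt=44+o['tool_pos'][2]-38.8
print(bf(o['tool_pos']))
for q in carts(c,'black',(283,225,352,266),zt): print(q,bf(q[1]))
cv2.imwrite('pics/w20c.png',cv2.cvtColor(cv2.resize(c['img'][160:270,240:400],None,fx=5,fy=5,interpolation=cv2.INTER_CUBIC),cv2.COLOR_RGB2BGR))
E
```

```text
time: 55.25
tool_pos: [584.5, -11.8, 39.2]
tcp_rot: [3.121, 0.021, -1.524]
contact_force: [-0.9, 0.2, -0.2]
grip_width: 30.1
(583.3, -38.9)
([283, 228, 69, 38, 2344], [598.2, -12.5, 34.8, 20.4], np.float64(-1.511)) (597.0, -40.2)
```

View pics/w20c.png

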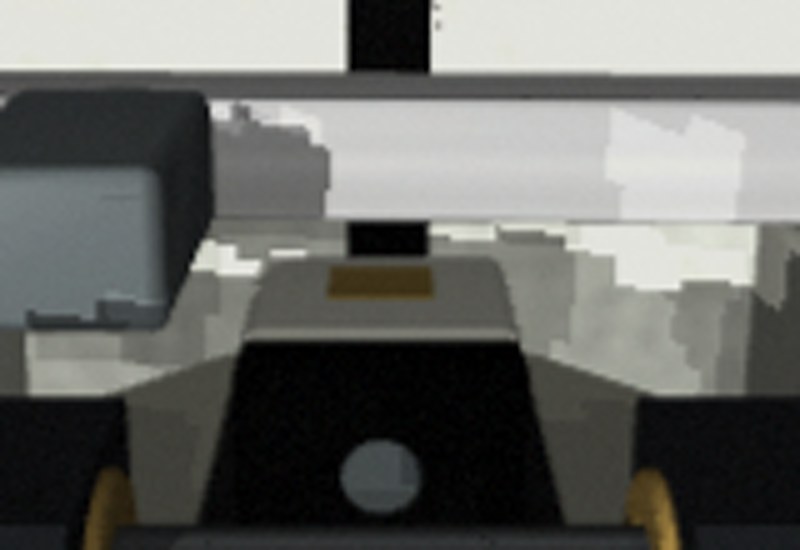

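```bash
python3 -m handwheel '{"translation":[[0.01,0.003,0],[0.01,0,0],[0.01,0,0],[0.003,0,0],[0.005,0,0],[0.005,0,0],[0,0,0],[0,0,0]],"twist":[-0.002,0,0,0,0,0,0,0]}'
python3 - <<'E'
from h import *
c=cap('wrist','w21.png'); o=get_obs()
print(bf(o['tool_pos']))
cv2.imwrite('pics/w21c.png',cv2.cvtColor(cv2.resize(c['img'][160:270,240:400],None,fx=5,fy=5,interpolation=cv2.INTER_CUBIC),cv2.COLOR_RGB2BGR))
E
```

```text
time: 56.3
tool_pos: [591.0, -11.3, 38.9]
tcp_rot: [3.12, 0.021, -1.528]
contact_force: [-1.0, -0.5, 0.9]
grip_width: 29.7
(589.9, -38.6)
```

View pics/w21c.png

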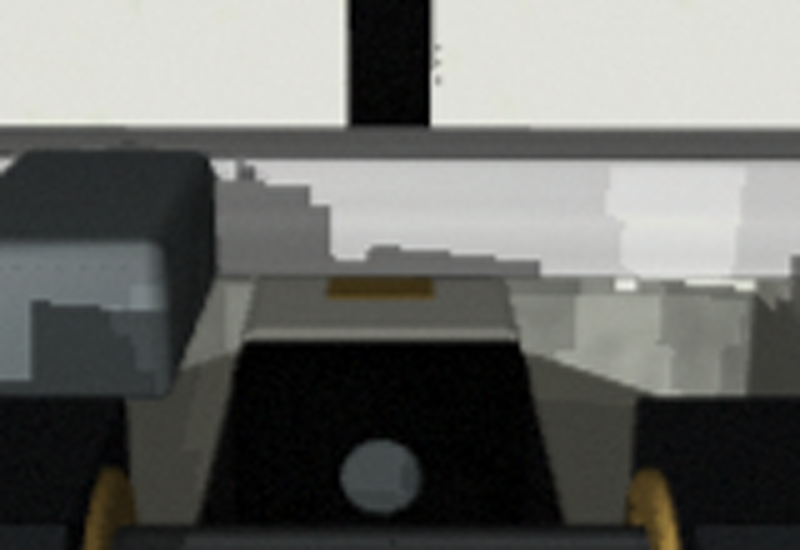

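```bash
python3 -m handwheel '{"translation":[[0.003,0,0],[0,0,0],[0,0,0],[0,0,0],[0,0,0],[0,0,0],[0,0,0],[0,0,0]],"twist":[0,0,0,0,0,0,0,0]}' 
python3 -m handwheel '{"translation":[[0,0,0],[0,0,0],[0,0,0],[0,0,0.1],[0,0,0.2],[0,0,0.2],[0,0,0.2],[0,0,0.1]],"twist":[0,0,0,0,0,0,0,0]}' 144
python3 - <<'E'
from h import *
c=cap('wrist','w22.png')
for q in carts(c,'black',(295,178,340,227),44): print(q,bf(q[1]))
for q in carts(c,'black',(295,230,340,255),8): print(q,bf(q[1]))
for q in carts(c,'black',(295,90,340,150),8): print(q,bf(q[1]))
for k in ('green','magenta'):
  for q in carts(c,k,(200,178,460,226),44): print(k,q,bf(q[1]))
E
```

```text
time: 57.35
tool_pos: [591.5, -11.3, 38.9]
tcp_rot: [3.12, 0.021, -1.528]
contact_force: [-0.2, 0.3, 0.5]
grip_width: 29.9
time: 58.35
tool_pos: [591.4, -11.3, 165.3]
tcp_rot: [3.121, 0.02, -1.528]
contact_force: [0.2, -0.0, 0.3]
grip_width: 40.0
([303, 178, 31, 49, 1409], [588.8, -11.6, 47.5, 28.8], np.float64(0.049)) (587.6, -38.8)
([316, 230, 8, 14, 112], [538.0, -15.2, 15.8, 7.9], np.float64(0.051)) (536.7, -40.1)
([315, 126, 9, 24, 216], [646.1, -9.6, 22.6, 8.1], np.float64(0.046)) (645.0, -39.5)
green ([239, 178, 34, 48, 1407], [586.5, 47.2, 46.8, 29.8], np.float64(0.036)) (588.1, 20.0)
magenta ([365, 178, 35, 48, 1460], [592.4, -71.3, 46.2, 30.2], np.float64(0.049)) (588.5, -98.7)
```

View pics/w22.png

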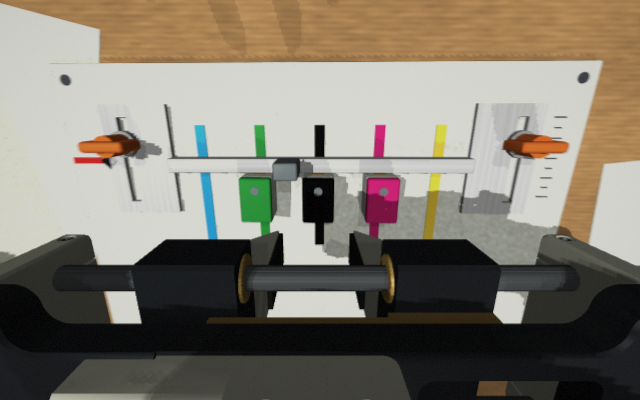

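```bash
python3 -m handwheel '{"translation":[[-0.12,0.12,0],[-0.18,0.18,0],[-0.18,0.18,0],[-0.18,0.18,-0.06],[-0.15,0.16,-0.1],[-0.1,0.1,-0.1],[-0.05,0.06,-0.06],[0,0,0]],"twist":[0.06,0.06,0.06,0.06,0.06,0.05,0,0]}' 100
python3 - <<'E'
from h import *
c=cap('wrist','w23.png'); print(carts(c,'yellow',(200,170,430,264))); print(get_obs()['tool_pos'])
E
```

```text
time: 59.4
tool_pos: [441.5, 138.7, 114.7]
tcp_rot: [3.12, 0.022, -0.964]
contact_force: [-0.2, -0.1, -0.0]
grip_width: 55.8
[([289, 185, 39, 55, 2065], [441.1, 146.8, 44.2, 29.1], np.float64(0.585))]
[442.20445277 138.40696801 115.12133781]
```

View pics/w23.png

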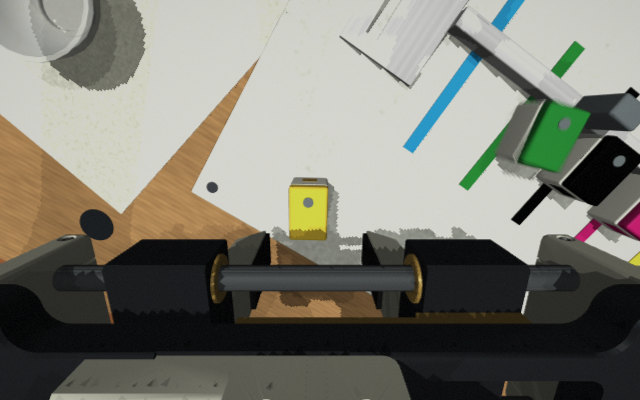

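```bash
python3 -m handwheel '{"translation":[[-0.02,0.03,0],[0,0.02,-0.1],[0,0,-0.12],[0,0,-0.12],[0,0,-0.09],[0,0,-0.05],[0,0,0],[0,0,0]],"twist":[-0.014,0,0,0,0,0,0,0]}'

```

```text
time: 60.45
tool_pos: [444.8, 144.7, 44.0]
tcp_rot: [3.13, 0.017, -1.0]
contact_force: [0.4, -1.8, -0.3]
grip_width: 56.0
```

```bash
python3 -m handwheel '{"translation":[[-0.022,0.008,-0.02],[0,0,-0.02],[0,0,0],[0,0,0],[0,0,0],[0,0,0],[0,0,0],[0,0,0]],"twist":[0.01,0,0,0,0,0,0,0]}'
python3 -m handwheel '{"translation":[[0,0,0],[0,0,0],[0,0,0],[0,0,0],[0,0,0],[0,0,0],[0,0,0],[0,0,0]],"twist":[0,0,0,0,0,0,0,0]}' 255
python3 -m handwheel '{"translation":[[0,0,0.05],[0,0,0.09],[0,0,0.1],[0,0,0.09],[0,0,0.05],[0,0,0],[0,0,0],[0,0,0]],"twist":[0,0,0,0,0,0,0,0]}'

```

```text
time: 61.45
tool_pos: [441.9, 146.2, 38.7]
tcp_rot: [3.132, 0.016, -0.983]
contact_force: [-0.5, -0.2, 0.8]
grip_width: 55.9
time: 62.45
tool_pos: [441.8, 146.2, 38.7]
tcp_rot: [3.132, 0.016, -0.983]
contact_force: [0.0, 0.3, -0.2]
grip_width: 29.8
time: 63.45
tool_pos: [441.7, 146.2, 100.4]
tcp_rot: [3.133, 0.016, -0.983]
contact_force: [0.5, -0.1, -1.2]
grip_width: 29.4
```

```bash
python3 -m handwheel '{"translation":[[0.06,-0.15,0],[0.12,-0.25,0],[0.14,-0.28,0],[0.14,-0.28,0],[0.14,-0.28,0],[0.13,-0.25,0],[0.09,-0.2,0],[0.05,-0.1,0]],"twist":[-0.05,-0.06,-0.06,-0.06,-0.06,-0.055,0,0]}'
python3 -m handwheel '{"translation":[[0,0,0],[0,0,0],[0,0,0],[0,0,0],[0,0,0],[0,0,0],[0,0,0],[0,0,0]],"twist":[0,0,0,0,0,0,0,0]}'
python3 - <<'E'
from h import *
c=cap('wrist','w24.png'); o=get_obs(); zt=44+o['tool_pos'][2]-38.7
print(bf(o['tool_pos']))
for q in carts(c,'yellow',(270,220,360,266),zt): print(q,bf(q[1]))
for q in carts(c,'yellow',(250,60,380,140),8): print(q,bf(q[1]))
E
```

```text
time: 64.45
tool_pos: [572.8, -129.7, 96.0]
tcp_rot: [3.125, 0.019, -1.54]
contact_force: [-0.1, 0.5, -0.4]
grip_width: 30.0
time: 65.45
tool_pos: [571.4, -125.9, 95.6]
tcp_rot: [3.123, 0.021, -1.537]
contact_force: [0.5, 0.1, -0.0]
grip_width: 30.2
(565.0, -152.3)
([287, 229, 58, 36, 1808], [585.1, -126.1, 28.8, 19.2], np.float64(-1.523)) (578.6, -153.1)
([320, 93, 13, 44, 569], [648.4, -129.8, 30.8, 9.2], np.float64(0.039)) (641.7, -159.7)
```

View pics/w24.png

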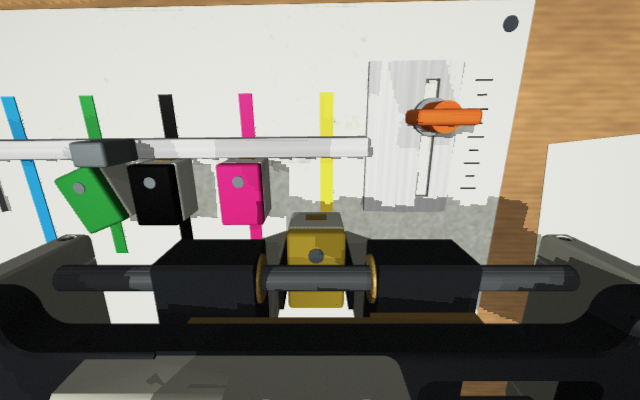

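```bash
python3 -m handwheel '{"translation":[[0.04,-0.02,0],[0.04,-0.02,-0.05],[0.04,0,-0.08],[0,0,-0.09],[0,0,-0.08],[0,0,-0.04],[0,0,-0.01],[0,0,0]],"twist":[0.006,0,0,0,0,0,0,0]}'
python3 - <<'E'
from h import *
c=cap('wrist','w25.png'); o=get_obs(); zt=44+o['tool_pos'][2]-38.7
print(bf(o['tool_pos']))
for q in carts(c,'yellow',(270,220,360,266),zt): print(q,bf(q[1]),bf(q[1])[0]+q[1][3]/2)
E
```

```text
time: 66.5
tool_pos: [590.3, -132.4, 39.1]
tcp_rot: [3.122, 0.022, -1.527]
contact_force: [-0.1, 0.4, -0.8]
grip_width: 29.5
(583.5, -159.6)
([287, 232, 58, 33, 1731], [603.2, -132.5, 28.8, 17.7], np.float64(-1.513)) (596.4, -160.3) 605.25
```

```bash
python3 -m handwheel '{"translation":[[0.01,0.005,0],[0.01,0,0],[0.01,0,0],[0.003,0,0],[0.005,0,0],[0.003,0,0],[0,0,0],[0,0,0]],"twist":[-0.002,0,0,0,0,0,0,0]}'
python3 - <<'E'
from h import *
c=cap('wrist','w26.png'); o=get_obs()
print(bf(o['tool_pos']))
cv2.imwrite('pics/w26c.png',cv2.cvtColor(cv2.resize(c['img'][160:270,240:400],None,fx=5,fy=5,interpolation=cv2.INTER_CUBIC),cv2.COLOR_RGB2BGR))
E
```

```text
time: 67.55
tool_pos: [596.9, -131.6, 39.0]
tcp_rot: [3.122, 0.022, -1.531]
contact_force: [-0.3, -0.4, -0.3]
grip_width: 29.7
(590.2, -159.1)
```

View pics/w26c.png

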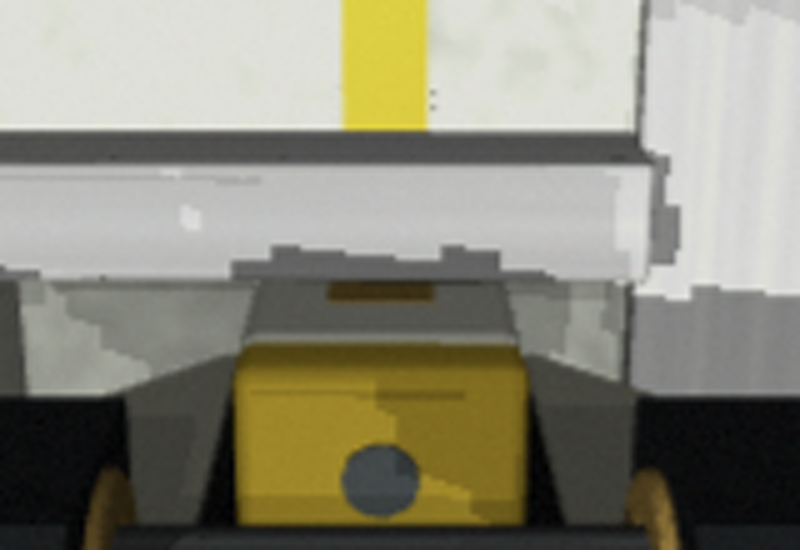

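```bash
python3 -m handwheel '{"translation":[[0.005,0,0],[0,0,0],[0,0,0],[0,0,0],[0,0,0],[0,0,0],[0,0,0],[0,0,0]],"twist":[0,0,0,0,0,0,0,0]}' 
python3 -m handwheel '{"translation":[[0,0,0],[0,0,0],[0,0,0],[0,0,0.1],[0,0,0.2],[0,0,0.2],[0,0.1,0.2],[0,0.2,0.1]],"twist":[0,0,0,0,0,0,0,0]}' 144
python3 - <<'E'
from h import *
c=cap('wrist','w27.png')
for k in ('green','magenta','yellow'):
  for q in carts(c,k,(100,178,560,226),44): print(k,q,bf(q[1]))
E
```

```text
time: 68.6
tool_pos: [597.7, -131.6, 39.0]
tcp_rot: [3.122, 0.022, -1.531]
contact_force: [0.9, 0.1, -1.0]
grip_width: 30.0
time: 69.6
tool_pos: [597.5, -87.5, 166.1]
tcp_rot: [3.123, 0.021, -1.534]
contact_force: [1.3, 0.7, -1.0]
grip_width: 40.3
green ([167, 184, 45, 42, 1176], [586.5, 35.3, 42.4, 28.3], np.float64(0.428)) (587.5, 8.1)
magenta ([284, 180, 30, 46, 1271], [593.9, -69.2, 45.0, 27.2], np.float64(0.005)) (590.1, -96.6)
yellow ([344, 180, 33, 46, 1335], [596.3, -127.1, 44.5, 29.6], np.float64(0.043)) (589.8, -154.6)
```

View pics/w27.png

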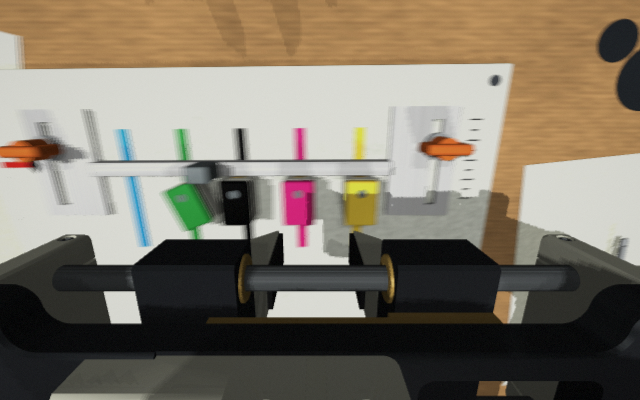

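```bash
python3 -m handwheel '{"translation":[[0,0.1,0],[0,0.15,0],[0,0.15,0],[-0.02,0.15,0],[-0.02,0.1,0],[-0.02,0.05,0],[0,0,0],[0,0,0]],"twist":[0,0,0,0,0,0,0,0]}' 144
python3 - <<'E'
from h import *
c=cap('wrist','w28.png')
for q in carts(c,'green',(100,176,560,232),44): print(q,bf(q[1]))
for q in carts(c,'black',(340,176,420,232),44): print(q,bf(q[1]))
print(get_obs()['tool_pos'])
cv2.imwrite('pics/w28c.png',cv2.cvtColor(cv2.resize(c['img'][110:260,240:440],None,fx=4,fy=4,interpolation=cv2.INTER_CUBIC),cv2.COLOR_RGB2BGR))
E
```

```text
time: 70.65
tool_pos: [587.3, 28.4, 167.4]
tcp_rot: [3.123, 0.022, -1.53]
contact_force: [-1.0, -0.7, 1.1]
grip_width: 39.6
([289, 176, 44, 56, 1488], [582.3, 37.9, 49.1, 39.0], np.float64(0.425)) (583.4, 10.9)
([342, 176, 35, 56, 1524], [584.5, -10.2, 54.9, 31.1], np.float64(0.043)) (583.4, -37.3)
([399, 198, 9, 20, 117], [583.3, -52.7, 19.6, 7.5], np.float64(0.135)) (580.2, -79.7)
[587.34864339  28.31345885 167.427165  ]
```

View pics/w28c.png

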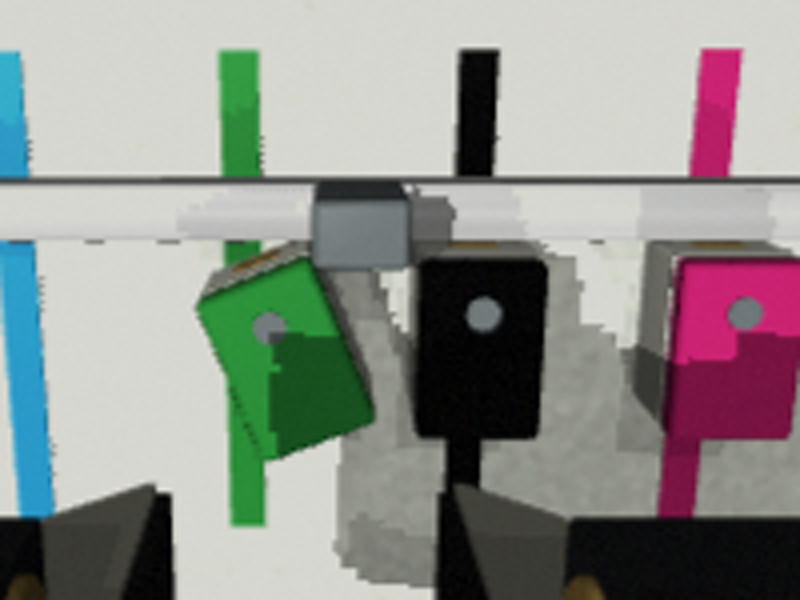

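Everything is placed, but green was knocked askew in the meantime. There's too little room between it and black for a finger, so I'll square it against the rail by pushing gently on its rear edge with the closed fingers.

```bash
python3 -m handwheel '{"translation":[[-0.15,0.04,0],[-0.15,0.04,0],[-0.1,0.03,-0.1],[0,0,-0.18],[0,0,-0.2],[0,0,-0.18],[0,0,-0.1],[0,0,-0.03]],"twist":[0.003,0,0,0,0,0,0,0]}' 255
python3 - <<'E'
from h import *
c=cap('wrist','w29.png')
print(bf(get_obs()['tool_pos']))
E
```

```text
time: 71.7
tool_pos: [528.1, 40.0, 47.3]
tcp_rot: [3.129, 0.021, -1.533]
contact_force: [0.5, -0.5, 0.2]
grip_width: 0.4
(529.4, 15.6)
```

View pics/w29.png

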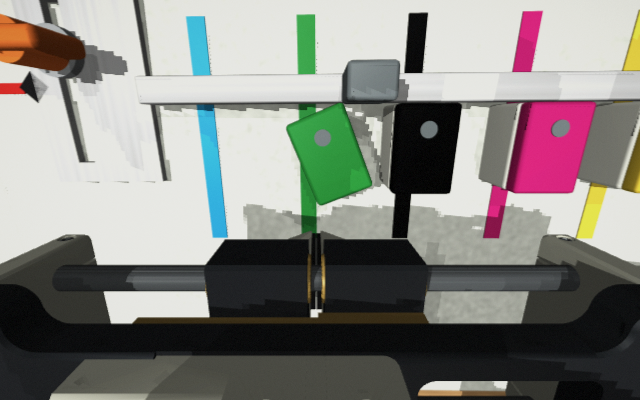

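```bash
python3 - <<'E'
from h import *
c=cap('wrist')
for p in ((322,205),(372,183),(344,104),(288,128)): print(bf(ray(c,*p,44)))
E
python3 -m handwheel '{"translation":[[0.01,0.02,-0.03],[0,0,-0.03],[0,0,-0.01],[0,0,0],[0,0,0],[0,0,0],[0,0,0],[0,0,0]],"twist":[0.004,0,0,0,0,0,0,0]}'
```

```text
(562.2, 11.4)
(573.6, -13.4)
(610.8, 1.3)
(600.3, 27.4)
time: 72.8
tool_pos: [531.6, 43.3, 39.1]
tcp_rot: [3.135, 0.02, -1.526]
contact_force: [-0.3, 0.4, 0.0]
grip_width: 0.4
```

```bash
python3 -m handwheel '{"translation":[[0.03,0.001,-0.01],[0.03,0.001,0],[0.03,0.001,0],[0.015,0.001,0],[0.01,0,0],[0.01,0,0],[0,0,0],[0,0,0]],"twist":[0,0,0,0,0,0,0,0]}'
python3 - <<'E'
from h import *
c=cap('wrist','w30.png'); print(bf(get_obs()['tool_pos']))
E
```

```text
time: 73.8
tool_pos: [548.7, 44.1, 37.3]
tcp_rot: [3.128, 0.021, -1.526]
contact_force: [-0.8, 0.1, 0.6]
grip_width: 0.1
(550.2, 18.7)
```

View pics/w30.png

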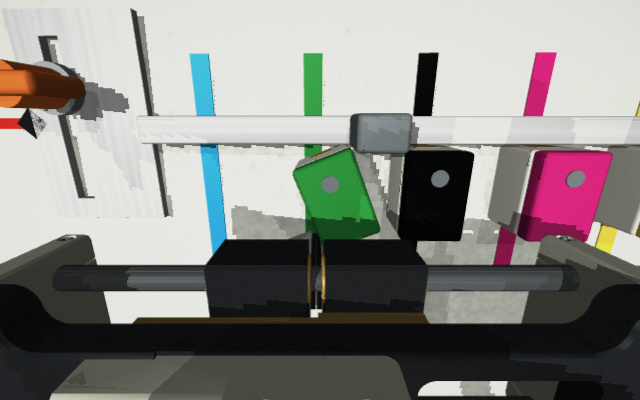

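```bash
python3 -m handwheel '{"translation":[[0.008,0,0],[0.008,0,0],[0.008,0,0],[0.008,0.001,0],[0,0,0],[0,0,0],[0,0,0],[0,0,0]],"twist":[0,0,0,0,0,0,0,0]}'
python3 - <<'E'
from h import *
c=cap('wrist','w31.png'); print(bf(get_obs()['tool_pos']))
E
```

```text
time: 74.85
tool_pos: [549.0, 44.4, 37.1]
tcp_rot: [3.117, 0.021, -1.525]
contact_force: [-3.8, -0.6, 1.8]
grip_width: 0.7
(550.4, 18.9)
```

View pics/w31.png

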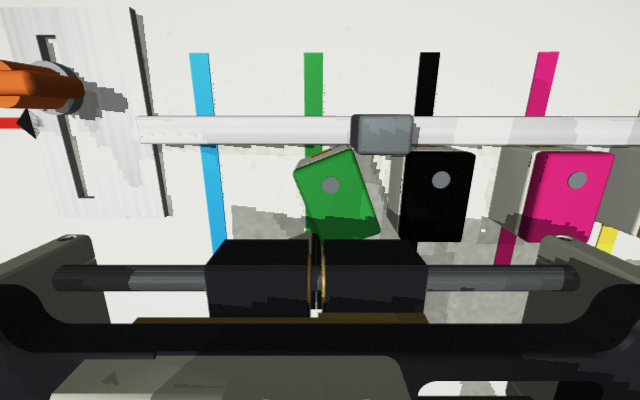

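```bash
python3 -m handwheel '{"translation":[[0,0.02,0],[0.003,0.02,0],[0.004,0.02,0],[0.004,0.01,0],[0,0,0],[0,0,0],[0,0,0],[0,0,0]],"twist":[0,0,0,0,0,0,0,0]}'
python3 - <<'E'
from h import *
c=cap('wrist','w32.png'); print(bf(get_obs()['tool_pos']))
E
```

```text
time: 75.9
tool_pos: [552.1, 55.7, 37.2]
tcp_rot: [3.12, 0.021, -1.525]
contact_force: [-0.2, 0.0, 1.5]
grip_width: 0.2
(554.0, 30.1)
```

View pics/w32.png

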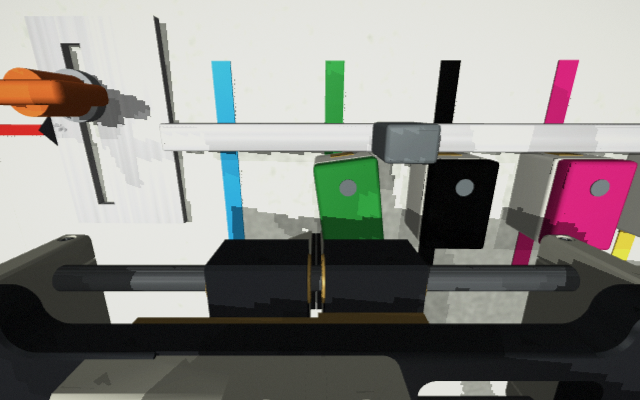

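```bash
python3 -m handwheel '{"translation":[[-0.05,0,0],[-0.05,0,0.1],[0,0,0.2],[0.1,0,0.2],[0.1,-0.02,0.2],[0.1,-0.04,0.1],[0.05,0,0],[0,0,0]],"twist":[0,0,0,0,0,0,0,0]}' 144
python3 - <<'E'
from h import *
c=cap('wrist','w33.png'); print(bf(get_obs()['tool_pos']),get_obs()['tcp_rot'])
for q in carts(c,'green',(240,176,420,228),44): print(q,bf(q[1]))
for q in carts(c,'black',(240,172,420,228),44): print(q,bf(q[1]))
cv2.imwrite('pics/w33c.png',cv2.cvtColor(cv2.resize(c['img'][110:260,240:440],None,fx=4,fy=4,interpolation=cv2.INTER_CUBIC),cv2.COLOR_RGB2BGR))
E
```

```text
time: 76.95
tool_pos: [586.7, 46.7, 166.1]
tcp_rot: [3.122, 0.021, -1.525]
contact_force: [1.0, -0.1, 0.2]
grip_width: 40.2
(588.0, 19.6) [ 3.12190093  0.02069572 -1.52495066]
([307, 176, 36, 52, 1396], [585.4, 39.9, 50.3, 28.9], np.float64(0.184)) (586.6, 12.8)
([359, 175, 38, 53, 1608], [587.9, -9.0, 51.3, 33.1], np.float64(0.049)) (586.9, -36.2)
```

View pics/w33c.png

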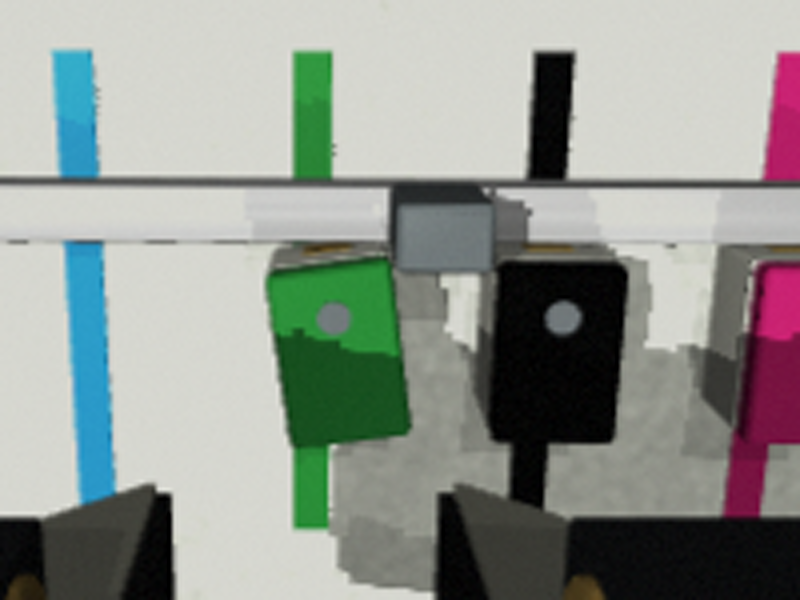

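```bash
python3 - <<'E'
from h import *
c=cap('wrist')
for p in ((290,447),(410,435),(390,258),(268,272),(492,440),(497,262)): print(bf(ray(c,240+p[0]/4,110+p[1]/4,44)))
E
python3 -m handwheel '{"translation":[[-0.15,0,0],[-0.15,-0.01,0],[-0.06,0,-0.1],[0,0,-0.18],[0,0,-0.2],[0,0,-0.18],[0,0,-0.13],[0,0,-0.03]],"twist":[0,0,0,0,0,0,0,0]}' 255
python3 -m handwheel '{"translation":[[0,0,0],[0,0,0],[0,0,0],[0,0,0],[0,0,0],[0,0,0],[0,0,0],[0,0,0]],"twist":[0,0,0,0,0,0,0,0]}' 
python3 - <<'E'
from h import *
print(bf(get_obs()['tool_pos']))
E
```

```text
(565.9, 24.6)
(569.3, -4.3)
(612.5, 1.5)
(609.1, 29.6)
(568.2, -24.0)
(611.7, -23.0)
time: 78.05
tool_pos: [522.6, 47.2, 34.6]
tcp_rot: [3.109, 0.022, -1.523]
contact_force: [0.0, 0.1, 0.0]
grip_width: 0.6
time: 79.05
tool_pos: [523.4, 47.3, 36.8]
tcp_rot: [3.112, 0.022, -1.523]
contact_force: [-0.4, 0.3, -0.6]
grip_width: 0.2
(525.0, 23.0)
```

```bash
python3 -m handwheel '{"translation":[[0.04,0,0],[0.05,0,0],[0.05,0,0],[0.03,0,0],[0.015,0,0],[0.005,0,0],[0,0,0],[0,0,0]],"twist":[0,0,0,0,0,0,0,0]}'
python3 - <<'E'
from h import *
print(bf(get_obs()['tool_pos']))
E

```

```text
time: 80.05
tool_pos: [552.7, 47.5, 36.5]
tcp_rot: [3.109, 0.022, -1.523]
contact_force: [-1.1, 0.0, 1.1]
grip_width: 0.2
(554.3, 21.8)
```

```bash
python3 -m handwheel '{"translation":[[0.008,0.005,0],[0.003,0.02,0],[0.004,0.02,0],[0.005,0.015,0],[0.003,0.01,0],[0,0,0],[0,0,0],[0,0,0]],"twist":[0,0,0,0,0,0,0,0]}'
python3 - <<'E'
from h import *
c=cap('wrist','w34.png')
print(bf(get_obs()['tool_pos']))
E

```

```text
time: 81.05
tool_pos: [554.5, 58.1, 36.2]
tcp_rot: [3.104, 0.021, -1.523]
contact_force: [-3.1, -1.2, 0.6]
grip_width: 0.1
(556.6, 32.4)
```

View pics/w34.png

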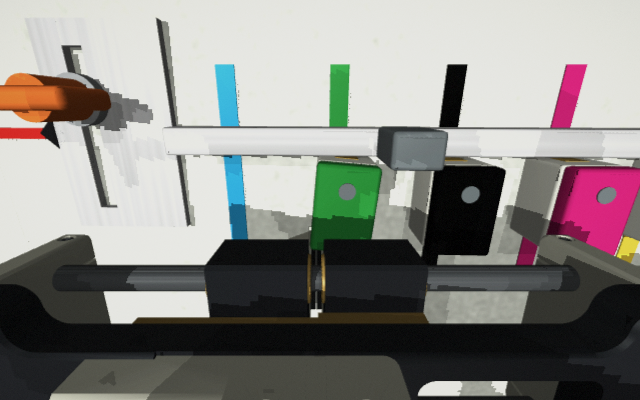

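```bash
python3 -m handwheel '{"translation":[[-0.05,0,0],[-0.03,0,0.1],[0,0,0.2],[0.1,-0.02,0.2],[0.1,-0.03,0.2],[0.08,-0.04,0.1],[0.04,0,0],[0,0,0]],"twist":[0,0,0,0,0,0,0,0]}' 144
python3 - <<'E'
from h import *
c=cap('wrist','w35.png'); print(bf(get_obs()['tool_pos']),get_obs()['tcp_rot'])
for q in carts(c,'green',(240,176,420,222),44): print(q,bf(q[1]))
for q in carts(c,'green',(240,100,420,150),8): print(q,bf(q[1]))
cv2.imwrite('pics/w35c.png',cv2.cvtColor(cv2.resize(c['img'][110:260,240:440],None,fx=4,fy=4,interpolation=cv2.INTER_CUBIC),cv2.COLOR_RGB2BGR))
E
```

```text
time: 82.1
tool_pos: [591.3, 45.4, 165.9]
tcp_rot: [3.114, 0.022, -1.522]
contact_force: [-0.0, 0.1, 0.4]
grip_width: 40.1
(592.6, 18.0) [ 3.1132809   0.02164859 -1.52192088]
([302, 177, 34, 45, 1329], [589.7, 45.3, 43.5, 29.0], np.float64(-0.03)) (591.2, 17.9)
([312, 126, 10, 24, 219], [644.7, 50.1, 22.7, 9.0], np.float64(0.046)) (646.3, 20.2)
```

View pics/w35c.png

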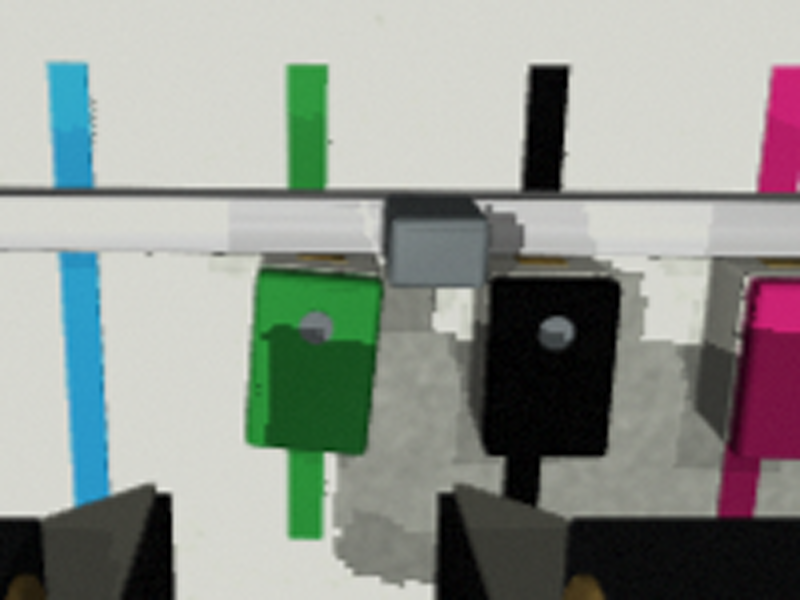

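```bash
python3 -m handwheel '{"translation":[[-0.02,0.003,0],[0,0,-0.15],[0,0,-0.18],[0,0,-0.18],[0,0,-0.15],[0,0,-0.08],[0,0,0],[0,0,0]],"twist":[-0.05,0,0,0,0,0,0,0]}' 155
python3 - <<'E'
from h import *
c=cap('wrist','w36.png'); print(bf(get_obs()['tool_pos']),get_obs()['tcp_rot'])
E
```

```text
time: 83.15
tool_pos: [582.3, 48.0, 47.8]
tcp_rot: [3.104, 0.022, -1.601]
contact_force: [-0.7, 0.1, 0.4]
grip_width: 36.0
(583.9, 21.0) [ 3.10386276  0.02236719 -1.60148702]
```

View pics/w36.png

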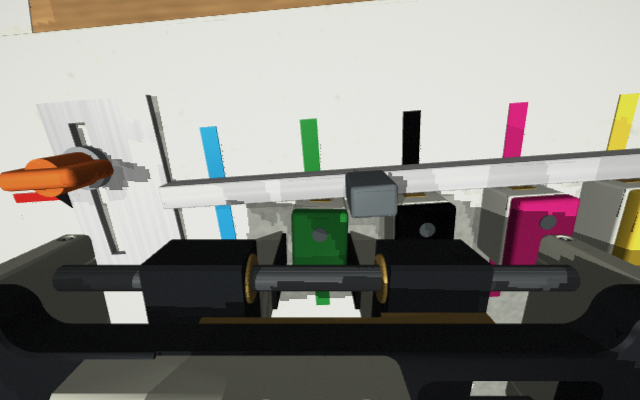

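```bash
python3 -m handwheel '{"translation":[[0.02,-0.015,0],[0.015,0,0],[0,0,-0.03],[0,0,-0.025],[0,0,0],[0,0,0],[0,0,0],[0,0,0]],"twist":[0,0,0,0,0,0,0,0]}'
python3 -m handwheel '{"translation":[[0,0,0],[0,0,0],[0,0,0],[0,0,0],[0,0,0],[0,0,0],[0,0,0],[0,0,0]],"twist":[0,0,0,0,0,0,0,0]}' 255
python3 -m handwheel '{"translation":[[-0.02,0.003,0.02],[0,0.003,0.005],[0,0,0],[0,0,0],[0,0,0],[0,0,0],[0,0,0],[0,0,0]],"twist":[0.025,0.024,0,0,0,0,0,0]}'
python3 - <<'E'
from h import *
c=cap('wrist','w37.png'); o=get_obs(); print(bf(o['tool_pos']),o['tcp_rot'])
for q in carts(c,'green',(270,225,360,268),44+o['tool_pos'][2]-38.5): print(q,bf(q[1]), bf(q[1])[0]+min(q[1][2:])/2)
for q in carts(c,'green',(270,90,360,160),8): print(q,bf(q[1]))
cv2.imwrite('pics/w37c.png',cv2.cvtColor(cv2.resize(c['img'][160:270,240:400],None,fx=5,fy=5,interpolation=cv2.INTER_CUBIC),cv2.COLOR_RGB2BGR))
E
```

```text
time: 84.2
tool_pos: [588.8, 45.5, 40.8]
tcp_rot: [3.107, 0.022, -1.602]
contact_force: [-0.1, 0.1, 0.5]
grip_width: 35.9
time: 85.2
tool_pos: [588.9, 45.5, 40.9]
tcp_rot: [3.107, 0.022, -1.601]
contact_force: [0.3, -1.0, -0.8]
grip_width: 29.3
time: 86.2
tool_pos: [585.4, 46.5, 44.6]
tcp_rot: [3.106, 0.022, -1.519]
contact_force: [0.5, 0.2, -0.0]
grip_width: 30.0
(586.9, 19.3) [ 3.10637866  0.02232629 -1.51891285]
([287, 226, 58, 39, 2083], [600.2, 46.6, 28.5, 21.0], np.float64(-1.504)) (601.7, 18.8) 612.2
([307, 125, 17, 35, 579], [646.1, 50.2, 19.7, 9.5], np.float64(0.061)) (647.7, 20.2)
```

View pics/w37c.png

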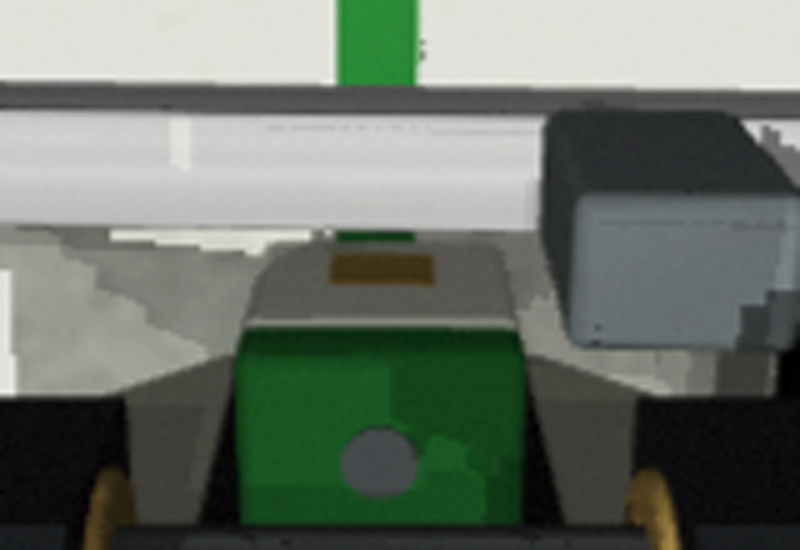

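```bash
python3 -m handwheel '{"translation":[[0,0.009,-0.015],[0,0,-0.008],[0,0,0],[0.01,0,0],[0.01,0,0],[0,0,0],[0,0,0],[0,0,0]],"twist":[-0.004,0,0,0,0,0,0,0]}'
python3 - <<'E'
from h import *
c=cap('wrist','w38.png'); o=get_obs(); print(bf(o['tool_pos']),o['tcp_rot'])
for q in carts(c,'green',(270,225,360,268),44+o['tool_pos'][2]-40.9): print(q,bf(q[1]), bf(q[1])[0]+min(q[1][2:])/2)
cv2.imwrite('pics/w38c.png',cv2.cvtColor(cv2.resize(c['img'][160:270,240:400],None,fx=5,fy=5,interpolation=cv2.INTER_CUBIC),cv2.COLOR_RGB2BGR))
E
```

```text
time: 87.25
tool_pos: [588.7, 47.9, 40.9]
tcp_rot: [3.107, 0.022, -1.526]
contact_force: [-0.3, 0.3, -0.7]
grip_width: 30.0
(590.3, 20.6) [ 3.1065769   0.02230987 -1.52571789]
([287, 226, 58, 39, 2075], [602.3, 47.9, 29.0, 21.4], np.float64(-1.515)) (603.9, 20.0) 614.6
```

View pics/w38c.png

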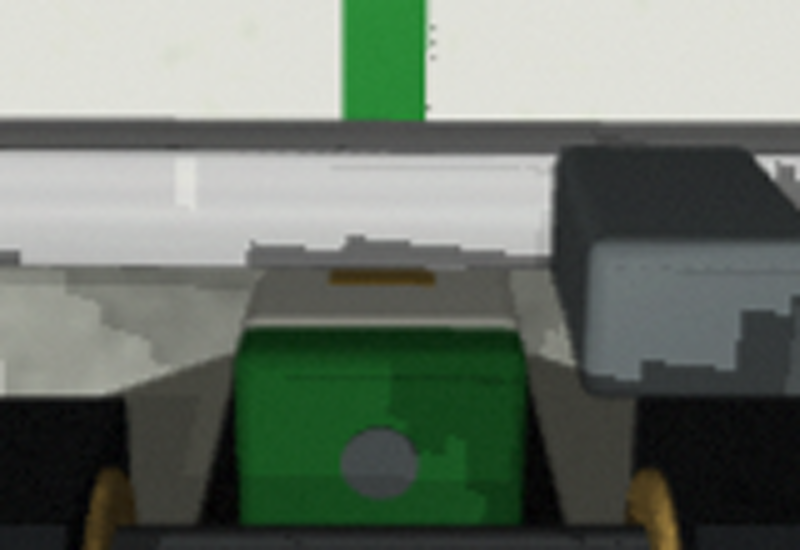

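```bash
python3 -m handwheel '{"translation":[[0.003,0,0],[0,0,0],[0,0,0],[0,0,0],[0,0,0],[0,0,0],[0,0,0],[0,0,0]],"twist":[0,0,0,0,0,0,0,0]}' 155
python3 -m handwheel '{"translation":[[0,0,0.1],[0,0,0.15],[0,-0.05,0.2],[0,-0.15,0.2],[0,-0.2,0.2],[0,-0.1,0.05],[0,0,0],[0,0,0]],"twist":[0,0,0,0,0,0,0,0]}'
python3 - <<'E'
from h import *
c=cap('wrist','w39.png'); o=get_obs(); print(bf(o['tool_pos']),o['tcp_rot'])
for k in ('green','magenta','yellow','black'):
  for q in carts(c,k,(100,172,560,221),44): print(k,q,bf(q[1]))
  for q in carts(c,k,(100,100,560,157),8): print('  lane',k,q,bf(q[1]))
E
```

```text
time: 88.3
tool_pos: [589.4, 47.9, 41.2]
tcp_rot: [3.107, 0.022, -1.526]
contact_force: [-1.4, -0.7, 0.1]
grip_width: 35.7
time: 89.3
tool_pos: [588.6, -27.6, 184.3]
tcp_rot: [3.109, 0.022, -1.525]
contact_force: [-0.6, 0.1, -0.1]
grip_width: 35.9
(586.6, -54.7) [ 3.10874164  0.02223196 -1.52429082]
green ([229, 172, 32, 49, 1191], [580.8, 46.1, 50.9, 30.0], np.float64(0.047)) (582.3, 19.2)
  lane green ([244, 119, 11, 29, 251], [640.7, 50.0, 29.2, 9.3], np.float64(0.049)) (642.3, 20.3)
magenta ([347, 172, 32, 49, 1254], [587.1, -71.5, 50.4, 30.1], np.float64(0.052)) (583.2, -98.6)
  lane magenta ([356, 119, 11, 30, 275], [646.0, -69.8, 30.1, 9.7], np.float64(0.045)) (642.1, -99.6)
yellow ([405, 172, 35, 49, 1277], [590.3, -130.5, 50.1, 30.7], np.float64(0.052)) (583.6, -157.7)
  lane yellow ([412, 119, 13, 30, 274], [649.0, -129.6, 29.9, 9.6], np.float64(0.049)) (642.3, -159.5)
black ([288, 172, 30, 49, 1203], [583.9, -12.1, 50.6, 29.0], np.float64(0.049)) (582.7, -39.1)
black ([399, 194, 8, 14, 66], [585.3, -112.6, 14.2, 7.0], np.float64(0.136)) (579.5, -139.6)
  lane black ([301, 119, 9, 30, 260], [643.1, -10.1, 30.2, 8.7], np.float64(0.04)) (641.9, -39.9)
  lane black ([120, 124, 16, 23, 165], [631.3, 182.1, 21.0, 15.2], np.float64(-0.396)) (639.1, 152.7)
  lane black ([263, 149, 23, 8, 103], [621.5, 22.9, 24.1, 7.6], np.float64(-1.521)) (621.9, -5.9)
```

View pics/w39.png

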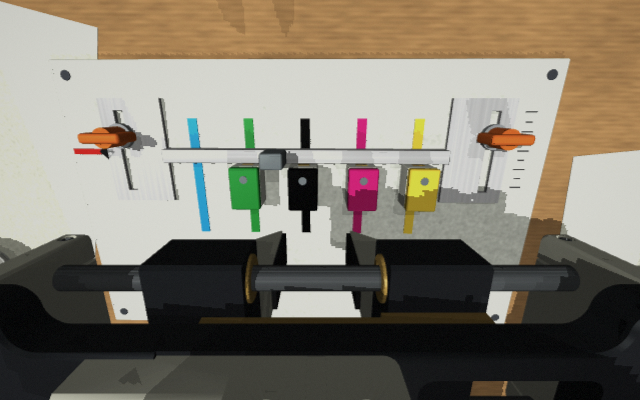

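```bash
python3 -m handwheel '{"translation":[[0.02,0.1,0.02],[0.03,0.14,0],[0.03,0.14,0],[0.03,0.14,0],[0.03,0.14,0],[0.03,0.1,0],[0.03,0.06,0],[0,0.03,0]],"twist":[0.11,0.11,0.11,0.11,0.11,0.11,0.11,0.11]}'
python3 -m handwheel '{"translation":[[0,0,0],[0,0,0],[0,0,0],[0,0,0],[0,0,0],[0,0,0],[0,0,0],[0,0,0]],"twist":[0.1,0,0,0,0,0,0,0]}'
python3 - <<'E'
from h import *
c=cap('wrist','w40.png'); o=get_obs(); print(bf(o['tool_pos']),o['tcp_rot'])
cv2.imwrite('pics/w40c.png',cv2.cvtColor(cv2.resize(c['img'][20:200,200:420],None,fx=3.6,fy=3.3,interpolation=cv2.INTER_CUBIC),cv2.COLOR_RGB2BGR))
m=hsvmask(c,(0,100,80),(4,255,255))|hsvmask(c,(172,100,80),(180,255,255)); m[110:]=0
n,l,s,ce=cv2.connectedComponentsWithStats(m)
for i in range(1,n):
    if s[i,4]>40:
        print(s[i],ce[i],bf(ray(c,*ce[i],8)))
        b=s[i]; y0=b[1]+b[3]; x0=int(ce[i][0])
        for y in range(y0,y0+12): print(y,x0-8,c['img'][y,x0-8:x0+14].mean(1).astype(int))
E
```

```text
time: 90.35
tool_pos: [614.3, 111.8, 176.3]
tcp_rot: [3.099, 0.037, -0.09]
contact_force: [0.5, -0.1, 0.3]
grip_width: 36.1
time: 91.35
tool_pos: [612.4, 114.7, 172.5]
tcp_rot: [3.099, 0.044, 0.068]
contact_force: [0.1, -0.6, 0.7]
grip_width: 36.1
(617.1, 86.2) [3.09908393 0.04347883 0.06791197]
[328  51   8  35 214] [331.78971963  67.87383178] (622.8, 201.6)
86 323 [224 224 224 225 224 222 219 217 219 218 218 220 224 225 225 225 225 225
 225 225 224 225]
87 323 [225 225 225 225 225 224 224 225 200 217 225 224 225 224 224 225 225 225
 225 226 224 224]
88 323 [225 224 224 225 225 225 225 200 113 107 206 225 225 224 225 224 225 225
 225 225 225 225]
89 323 [225 225 224 225 225 224 199 114  43  37 131 210 225 225 225 225 225 224
 225 226 225 225]
90 323 [225 225 225 225 225 200 110  43  33  31  50 133 210 225 225 224 225 225
 226 225 225 225]
91 323 [225 225 225 225 198 116  43  30  33  30  31  50 134 211 225 225 225 225
 225 225 225 225]
92 323 [225 225 225 166  92  43  30  29  31  30  30  32  50 130 211 224 226 226
 225 225 225 225]
93 323 [225 226 200 104  35  30  30  30  30  29  32  30  31  49 134 211 225 224
 225 225 225 225]
94 323 [225 168  94  43  31  30  31  30  30  30  29  30  32  30  49 168 217 225
 225 225 225 225]
95 323 [196 103  36  31  28  29  28  27  27  29  29  27  25  28  31  65 203 225
 225 225 225 224]
96 323 [109  42  29  32  29  27  26  29  28  27  26  26  26  28  30  27  97 200
 224 217 215 223]
97 323 [172 141 124 132 149 143 112 116  88  88  79  56  50  72  77  79  91 194
 218 217 215 223]
```

View pics/w40c.png

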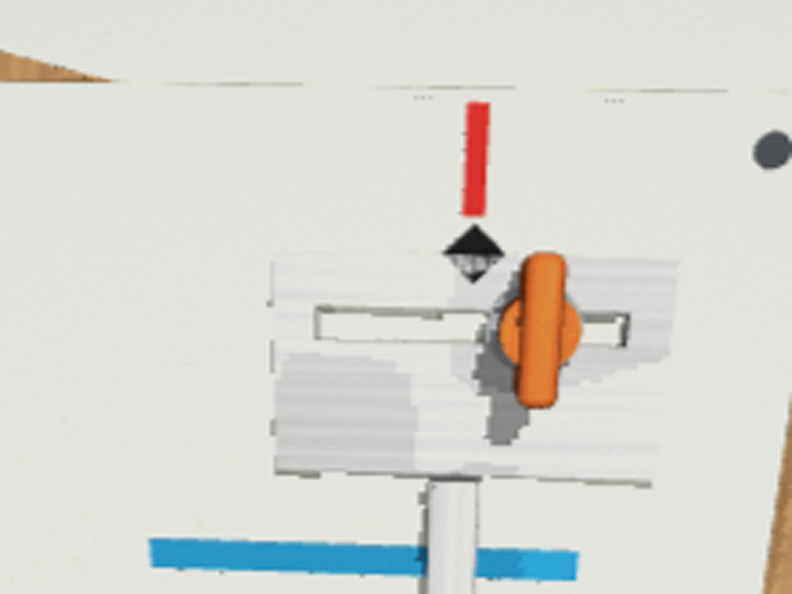

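```bash
python3 -m handwheel '{"translation":[[0,0,0.15],[-0.1,0.05,0.2],[-0.2,0.15,0.2],[-0.2,0.2,0.1],[-0.2,0.25,0],[-0.2,0.25,0],[-0.1,0.1,0],[0,0,0]],"twist":[0,0,0,0,0,0,0,0]}'
python3 - <<'E'
from h import *
c=cap('scene','s40.png')
cv2.imwrite('pics/s40c.png',cv2.cvtColor(cv2.resize(c['img'][140:350,230:440],None,fx=3.7,fy=2.8,interpolation=cv2.INTER_CUBIC),cv2.COLOR_RGB2BGR))
c=cap('top','t40.png')
cv2.imwrite('pics/t40c.png',cv2.cvtColor(cv2.resize(c['img'][115:265,230:430],None,fx=4,fy=4,interpolation=cv2.INTER_CUBIC),cv2.COLOR_RGB2BGR))
E
```

```text
time: 92.4
tool_pos: [457.6, 267.8, 273.4]
tcp_rot: [3.101, 0.042, 0.066]
contact_force: [-1.1, 0.3, 0.7]
grip_width: 36.2
```

View pics/s40c.png

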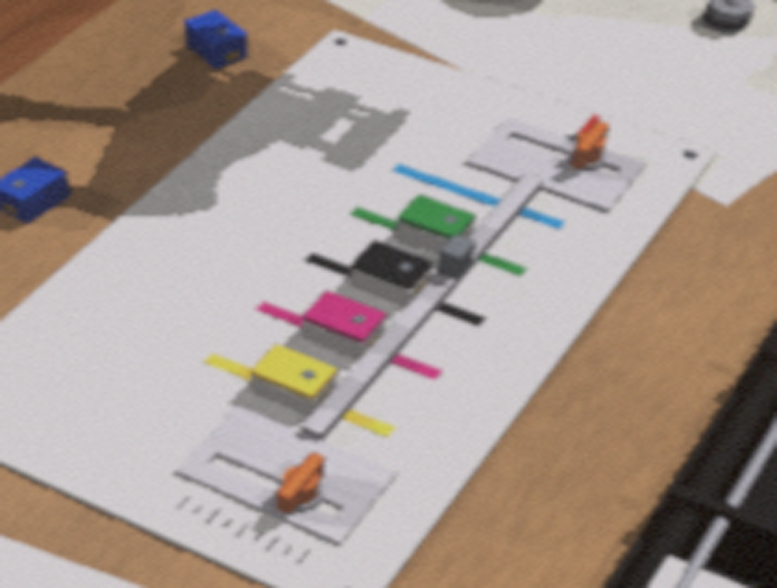

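View pics/t40c.png

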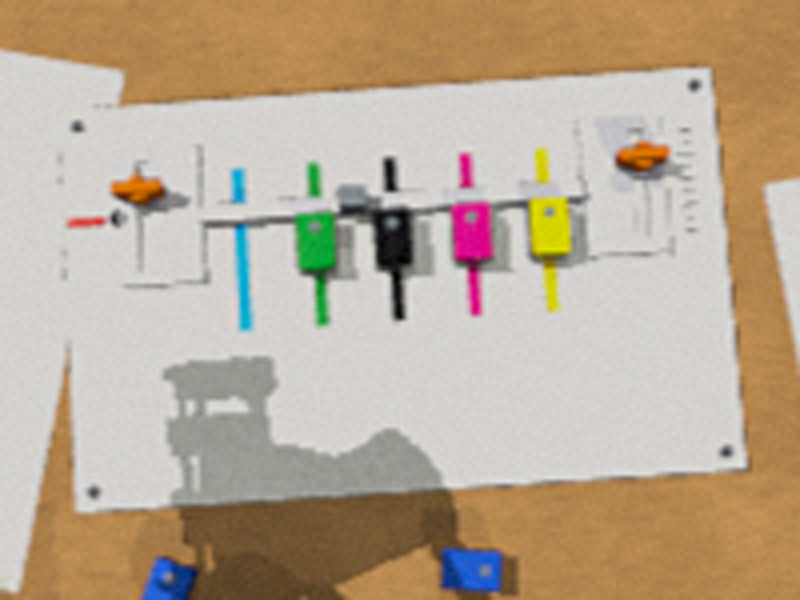

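The final pictures show the row, rail and knobs all in place, so I'm handing in.

```bash
python3 -c "
from plant import *
print(close_job())"
```

```text
the job is handed in; nothing more can be done
None
```

I handed the job in at about 92 s. The rail is on the red mark, both knobs are clamped, and the four cartridges present (magenta, green, black, yellow) are lined up against it. No cyan cartridge was on the board. I didn't touch the screwdriver, motor, tub or the two blue look-alikes.

- **Rail and knobs:** I set the rail first and then turned both knobs clockwise until they stopped. In the last close view the pointer tip was within about 0.5 mm of the stripe's centre line. The knob bars read 1.58 (left) and 1.55 rad (right) against the 1.57 stop. I took that small disagreement as measurement noise.
- **Cartridges:** the last close view put each one square to within about 0.01 rad. Green, black and magenta were about 1 mm off their lane centres. Yellow read 1.8 mm off, but I think part of that is perspective error in the measurement. All four looked flush against the rail, but I didn't measure the remaining gap.
- **Green:** it was knocked askew after I placed it, leaving no room for a finger beside black. I pushed it roughly straight with closed fingers, then picked it up again and reset it. That push jammed briefly at about 4 N against the rail, so I rechecked the pointer afterwards, and it was still on the mark.

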